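Reload the pinned drill jig and switch its supply back on

ROBOT

A 6-joint arm with a two-finger parallel gripper is mounted at the origin on the work surface. World frame = base frame: x ahead of the robot, y to its left, z up, the work surface at z = 0. Lengths are in m, angles in degrees, forces in N, time in s.
With the tool pointing down it reaches from about 0.325 to 0.9 m from the base axis. Payload 6.1 kg.
Tool frame: the origin (TCP) lies at the very end of the fingers, on their centre line; the grasp point (between the pads) lies 19 mm behind it; z points along the fingers, y is the direction in which the jaws open and shut (so a half turn about z gives the same grasp; the last joint's range is limited). The gripper opens to 87 mm and grips with 3 to 60 N. Pads are 19 mm wide; open, the fingers measure 117 mm over their backs; the gripper's body (75 mm by 190 mm) begins 51 mm behind the grasp point.
Start: joints at [65.369, 12.628, 87.462, -0, 79.91, -7.225], TCP at [0.187, 0.596, 0.223] pointing down, gripper open.
Joint ranges: [-170.65, 170.65], [-52.31, 119.04], [5.05, 147.46], [-71.25, 251.25], [11.57, 151.72], [-153.62, 153.62]. Speed limits (degrees/s): [147.25, 147.25, 172.46, 180, 180, 180].

INTERFACE

Orientations are given as [roll, pitch, yaw] about the fixed x, y, z axes, in that order (R = Rz(yaw) Ry(pitch) Rx(roll)).
In Python, from rig import bot gives the robot as it stands.
- The arm moves only by the tool jog_arm, never from a script. Its argument "series" is a list of rows, each a list of 7 numbers: the shift along the tool's x, y, z in mm, then the turn, a rotation vector about the tool's x, y, z in degrees, then the opening, from 0 (shut) to 1 (fully open). A call has 1 to 20 rows; each row shifts and turns the commanded pose from where the row before left it, along the tool's axes as they then stand; what a row does not reach is not made up. A row lasts 1/8 s, in which the tool goes at most 62.5 mm and 10.7 degrees, less where a joint would pass 70% of its speed; a pose out of reach is approached as far as the arm can. A call with a gripper value outside its range is refused whole. The fingers move at their own pace and stop on an object; "grip_force" is the grip in N (left out, the last holds). Time passes only in rows, so rows that do not move let the fingers close. It gives the time, the measured TCP pose, the force and the opening at its end, in the units of the state.
- bot.state(): the state, without advancing time (a new reading comes with each control period).
- bot.get_image(name): name is "scene" or "top" or "wrist"; returns a dict with "pixels" (384x512x3 uint8, red, green, blue), "fx", "fy", "cx", "cy" (pixels), "R" (3x3) and "t" (3): a world point X has camera coordinates R X + t. Camera axes: x right, y down, z forward; pixel columns grow to the right and rows downward; lengths in m; the calibration is good to about 2 mm. The wrist camera is an equidistant fisheye: a pixel r from the principal point sees the ray r / f radians off the axis. A picture is of the moment at which its call begins. There is no depth.
- bot.sign_off(): hands the job in, once; it reports no verdict.
The state is a dict: "time_s": time; "joints": joint angles; "joint_velocities": joint speeds; "joint_torque": joint torques, N m; "tcp_pos": TCP position; "tcp_rot": TCP orientation; "wrist_force": force on the tool from outside, world axes, zero at the start; "wrist_torque": the same for the moment, N m; "gripper_width": opening from 0.0 (shut) to 1.0 (fully open).
Only numpy, scipy, OpenCV 4.12 (cv2) and the standard library are available. Lean on these libraries where they do the work, as an engineer would, in place of code of your own. Each camera call takes 0.05 s, during which the arm holds its last target. There are 200 camera calls.

TASK

Turn the isolator handle to off, lift the drill template off the jig and lay it on the rubber mat. Put every loose aluminium blank on a free pair of the jig's short pins so that it lies flat and fully down, then slide the template back over its two thick pins until it drops fully home, and only then turn the isolator handle back to on. Leave the other things on the bench where they are.

Things in the scene. Friction and masses are not known exactly. Their poses are not given: they have to be found in the camera images.
- jig: Fixed grey drill jig, base 100 (its x) x 340 (its y) x 30 mm high; origin at the centre of its underside, on the bench. On its flat top stand three pairs of upright steel pins for the blanks (see station0 to 2), and at each end (y = -150 and +150 mm) a dark block with one thicker pin for the template (see jig_seat).
- station0 (a point): Centre of the blanks' pin pair at y = -80 mm of the jig, on the jig's flat top, 30 mm above the bench; axes as the jig's. The pair's pins stand at x = -42 and +42 mm from here: 10 mm in diameter, 13 mm tall, the top 5 mm tapered.
- station1 (a point): Centre of the pin pair at y = 0 of the jig; otherwise as station0.
- station2 (a point): Centre of the pin pair at y = +80 mm of the jig; otherwise as station0.
- jig_seat (a point): Point midway between the two template pins, level with the end blocks' tops, 48 mm above the bench; axes as the jig's. The template's origin lies here when home. Blocks 60 (x) x 30 (y) mm and 18 mm tall, at y = -150 and +150 mm; the pin in the middle of each is 14 mm in diameter, 16 mm tall, the top 6 mm tapered.
- template: Loose aluminium drill template, 80 (its x) x 330 (its y) x 8 mm, about 0.5 kg, origin at the centre of its underside. 17.5 mm holes at y = -150 and +150 mm. Grip: black rib in the middle of its top, 100 mm along y, 16 mm thick, 8 to 42 mm above the underside. Starts home on the jig; fits either way round. Home it is 8 mm clear of seated blanks; a blank not fully down holds it up.
- blank0: Loose aluminium blank, a flat bar 120 (its x) x 44 (its y) x 10 mm, about 0.14 kg, with two through holes of 13 mm at x = -42 and +42 mm; origin at the centre of its underside. Fits any pin pair, either way round. It may be absent (two or three blanks are on the bench, flat on it, between robot and jig).
- blank1: Loose aluminium blank, a flat bar 120 (its x) x 44 (its y) x 10 mm, about 0.14 kg, with two through holes of 13 mm at x = -42 and +42 mm; origin at the centre of its underside. Fits any pin pair, either way round. It may be absent (two or three blanks are on the bench, flat on it, between robot and jig).
- blank2: Loose aluminium blank, a flat bar 120 (its x) x 44 (its y) x 10 mm, about 0.14 kg, with two through holes of 13 mm at x = -42 and +42 mm; origin at the centre of its underside. Fits any pin pair, either way round. It may be absent (two or three blanks are on the bench, flat on it, between robot and jig).
- mat: Fixed black rubber mat, 360 (its x) x 120 (its y) x 4 mm, origin at the centre of its underside, on the bench. The template is laid flat on it, its length (y) along the mat's length (x).
- isolator: Fixed grey box, 100 x 100 x 58 mm high, of the jig's rotary isolator; origin at the centre of its underside, on the bench. The handle turns about its vertical centre line.
- handle (a joint): Isolator handle angle in rad: 0 = off, 1.05 = on, growing clockwise seen from above. At 0 its long end points along the isolator's +x (to a round dot), at 1.05 to a short bar mark 1.05 rad clockwise from there. Stops at both; a spring (0.1 N m at most) snaps it from past half-way onto the nearer stop and keeps it there. Starts on.
- handle_grip (a point): Point on the handle's axis at mid-height of its black grip bar, 86 mm above the bench. The bar is 16 mm thick, 28 mm high (72 to 100 mm above the bench), and runs from 30 mm behind the axis to 50 mm in front of it along the point's x. Under the bar is a disc of radius 28 mm, top at 72 mm.
- handle_tip (a point): End of the long (pointing) end of the handle bar, 50 mm from the axis, 86 mm above the bench.
- screwdriver: Bystander: screwdriver 180 mm long lying between jig and mat, at their far side; leave alone.
- wrench: Bystander: wrench 170 mm long lying beyond the jig; leave alone.
- oiler: Bystander: white plastic bottle, 56 mm in diameter, 150 mm tall; leave alone.
- mug: Bystander: white mug, 80 mm in diameter, 95 mm tall; leave alone.
- collar: Bystander: steel collar, 40 mm in diameter, 14 mm tall, between jig and mat; leave alone.
- clip: Bystander: steel angle clip 50 x 40 x 34 mm, beyond the jig; leave alone.
- brush: Bystander: bench brush 200 mm long at the left; leave alone.

How it is judged (in metres and radians):
On the way, in this order (a step that is already met when the one before it is completed fails the run):
1. the isolator handle is turned to off (value of joint handle below 0.15 rad), for 0.2 s.
2. with the isolator off, the template lies flat on the rubber mat, let go (value of joint handle below 0.15 rad and horizontal distance between template and mat below 0.06 m and height (world z) of template below 0.01 m and angle between template's own z axis and vertical below 0.05 rad and contact force between template and the fingers below 0.3 N), for 0.2 s.
3. with the isolator off and the template off the jig, every blank on the bench sits flat and fully down on a pin pair, let go (value of joint handle below 0.15 rad and horizontal distance between template and jig_seat above 0.05 m and ((horizontal distance between blank0 and station0 below 0.004 m and z of blank0 in the frame of jig below 0.0325 m and angle between the x axis of blank0 and the x axis of jig, either way round below 0.08 rad and angle between blank0's own z axis and vertical below 0.04 rad) or (horizontal distance between blank0 and station1 below 0.004 m and z of blank0 in the frame of jig below 0.0325 m and angle between the x axis of blank0 and the x axis of jig, either way round below 0.08 rad and angle between blank0's own z axis and vertical below 0.04 rad) or (horizontal distance between blank0 and station2 below 0.004 m and z of blank0 in the frame of jig below 0.0325 m and angle between the x axis of blank0 and the x axis of jig, either way round below 0.08 rad and angle between blank0's own z axis and vertical below 0.04 rad)) and ((horizontal distance between blank1 and station0 below 0.004 m and z of blank1 in the frame of jig below 0.0325 m and angle between the x axis of blank1 and the x axis of jig, either way round below 0.08 rad and angle between blank1's own z axis and vertical below 0.04 rad) or (horizontal distance between blank1 and station1 below 0.004 m and z of blank1 in the frame of jig below 0.0325 m and angle between the x axis of blank1 and the x axis of jig, either way round below 0.08 rad and angle between blank1's own z axis and vertical below 0.04 rad) or (horizontal distance between blank1 and station2 below 0.004 m and z of blank1 in the frame of jig below 0.0325 m and angle between the x axis of blank1 and the x axis of jig, either way round below 0.08 rad and angle between blank1's own z axis and vertical below 0.04 rad)) and ((horizontal distance between blank2 and station0 below 0.004 m and z of blank2 in the frame of jig below 0.0325 m and angle between the x axis of blank2 and the x axis of jig, either way round below 0.08 rad and angle between blank2's own z axis and vertical below 0.04 rad) or (horizontal distance between blank2 and station1 below 0.004 m and z of blank2 in the frame of jig below 0.0325 m and angle between the x axis of blank2 and the x axis of jig, either way round below 0.08 rad and angle between blank2's own z axis and vertical below 0.04 rad) or (horizontal distance between blank2 and station2 below 0.004 m and z of blank2 in the frame of jig below 0.0325 m and angle between the x axis of blank2 and the x axis of jig, either way round below 0.08 rad and angle between blank2's own z axis and vertical below 0.04 rad)) and contact force between each of blank0, blank1, blank2 and the fingers below 0.3 N), for 0.2 s.
4. with the isolator still off, the template is fully home over its two pins (value of joint handle below 0.15 rad and horizontal distance between template and jig_seat below 0.0045 m and z of template in the frame of jig below 0.0505 m and angle between the y axis of template and the y axis of jig, either way round below 0.06 rad and angle between template's own z axis and vertical below 0.03 rad), for 0.2 s.
5. the isolator handle is turned to on (value of joint handle above 0.9 rad), for 0.2 s.
At the end, for the whole second after the job is handed in: The handle is at on (joint above 0.90 rad); the template is home on the end blocks (underside within 2.5 mm of them, centre within 4.5 mm, level, let go and at rest); every blank present lies on a pin pair (centre within 4 mm, underside within 2.5 mm of the jig's top, level) (value of joint handle above 0.9 rad and horizontal distance between template and jig_seat below 0.0045 m and z of template in the frame of jig below 0.0505 m and angle between the y axis of template and the y axis of jig, either way round below 0.06 rad and angle between template's own z axis and vertical below 0.03 rad and ((horizontal distance between blank0 and station0 below 0.004 m and z of blank0 in the frame of jig below 0.0325 m and angle between the x axis of blank0 and the x axis of jig, either way round below 0.08 rad and angle between blank0's own z axis and vertical below 0.04 rad) or (horizontal distance between blank0 and station1 below 0.004 m and z of blank0 in the frame of jig below 0.0325 m and angle between the x axis of blank0 and the x axis of jig, either way round below 0.08 rad and angle between blank0's own z axis and vertical below 0.04 rad) or (horizontal distance between blank0 and station2 below 0.004 m and z of blank0 in the frame of jig below 0.0325 m and angle between the x axis of blank0 and the x axis of jig, either way round below 0.08 rad and angle between blank0's own z axis and vertical below 0.04 rad)) and ((horizontal distance between blank1 and station0 below 0.004 m and z of blank1 in the frame of jig below 0.0325 m and angle between the x axis of blank1 and the x axis of jig, either way round below 0.08 rad and angle between blank1's own z axis and vertical below 0.04 rad) or (horizontal distance between blank1 and station1 below 0.004 m and z of blank1 in the frame of jig below 0.0325 m and angle between the x axis of blank1 and the x axis of jig, either way round below 0.08 rad and angle between blank1's own z axis and vertical below 0.04 rad) or (horizontal distance between blank1 and station2 below 0.004 m and z of blank1 in the frame of jig below 0.0325 m and angle between the x axis of blank1 and the x axis of jig, either way round below 0.08 rad and angle between blank1's own z axis and vertical below 0.04 rad)) and ((horizontal distance between blank2 and station0 below 0.004 m and z of blank2 in the frame of jig below 0.0325 m and angle between the x axis of blank2 and the x axis of jig, either way round below 0.08 rad and angle between blank2's own z axis and vertical below 0.04 rad) or (horizontal distance between blank2 and station1 below 0.004 m and z of blank2 in the frame of jig below 0.0325 m and angle between the x axis of blank2 and the x axis of jig, either way round below 0.08 rad and angle between blank2's own z axis and vertical below 0.04 rad) or (horizontal distance between blank2 and station2 below 0.004 m and z of blank2 in the frame of jig below 0.0325 m and angle between the x axis of blank2 and the x axis of jig, either way round below 0.08 rad and angle between blank2's own z axis and vertical below 0.04 rad)) and contact force between each of template, isolator and the fingers below 0.3 N and linear speed of template below 0.02 m/s); the robot touches nothing.
It fails at once if the isolator is on while the template is off the jig (value of joint handle above 0.8 rad and horizontal distance between template and jig_seat above 0.05 m).
It fails at once if a bystander is moved more than 4 cm (distance of any of screwdriver, wrench, oiler, mug, collar, clip, brush from where it was at the start of the episode above 0.04 m).
Of blank0, blank1, blank2 only 2 to 3 are there at a start; the rules pass over those that are not, and their reading is None.
At some moment in a run one of blank0, blank1, blank2 may be knocked a few centimetres aside while the robot is not near it.
Once in a run the grip may slacken for a moment while it holds something.
It also fails if it takes over 210 s, if anything falls off the work surface, if the arm or the gripper's body presses on something with over 40 N, if the wrist force passes 120 N, or if a joint passes its speed limit or range.

## Working session

There is one attempt and no reset: what is moved stays moved. The work goes in short steps, Python scripts to look and compute and a tool call to move; the robot and the scene stay as the last step left them, time stands still between calls to the robot, and variables do not carry over. Pictures are saved under pics/ and viewed, about 12 in all and at most 16, crops included, and the job is handed in when it is done.

Besides the shell and the picture viewer there is one more tool, called after "Call:" as name([rows], argument=value, ...), one row to a line, values as JSON. jog_arm: Moves the arm, as the interface text tells. Its arguments: {"type":"object","properties":{"series":{"type":"array"},"grip_force":{"type":"number"}},"required":["series"]}

```bash
mkdir -p pics; ls; python3 - <<'E'
from rig import bot
import cv2, numpy as np
print(bot.state())
for n in ("scene","top"):
    im=bot.get_image(n); p=im.pop("pixels"); print(n,im)
    cv2.imwrite(f"pics/{n}0.png",cv2.resize(p[:,:,::-1],(800,600),interpolation=cv2.INTER_CUBIC))
    np.save(f"pics/{n}0.npy",p)
E
```

```text
pics
{'time_s': 0.0, 'joints': array([ 6.53683602e+01,  1.26748570e+01,  8.75274235e+01,  5.99561282e-04,
        7.99097889e+01, -7.22448858e+00]), 'joint_velocities': array([ 0.05897586,  0.02266616,  0.08495485, -0.03074053,  0.04577936,
        0.11752753]), 'joint_torque': array([-1.79380302e-03, -4.94617295e+01, -3.87367630e+01,  6.97145308e-02,
        5.73842798e-02, -1.83622014e-04]), 'tcp_pos': array([0.18670462, 0.59579991, 0.2214261 ]), 'tcp_rot': array([-1.79888895e+02, -1.46789284e-02,  1.62592729e+02]), 'wrist_force': array([-0.12234998, -0.23273247,  0.38309644]), 'wrist_torque': array([0.03424527, 0.00200887, 0.0316704 ]), 'gripper_width': 0.9962727830849529}
scene {'fx': 395.6156972774857, 'fy': 395.6156972774857, 'cx': 252.15520689427504, 'cy': 192.54589272415777, 'R': array([[ 0.65698139,  0.75382579,  0.01105135],
       [ 0.62830505, -0.5393672 , -0.56063872],
       [-0.4166632 ,  0.37527282, -0.82798677]]), 't': array([-0.39411864, -0.26900015,  1.51977392])}
top {'fx': 380.46697093448853, 'fy': 380.46697093448853, 'cx': 257.13915159572605, 'cy': 190.63426688878127, 'R': array([[ 6.69143717e-02, -9.97758706e-01,  1.76356476e-04],
       [-9.72565352e-01, -6.52642540e-02, -2.23287289e-01],
       [ 2.22798346e-01,  1.47696104e-02, -9.74752664e-01]]), 't': array([0.02990248, 0.58910126, 1.18619364])}
```

View pics/top0.png

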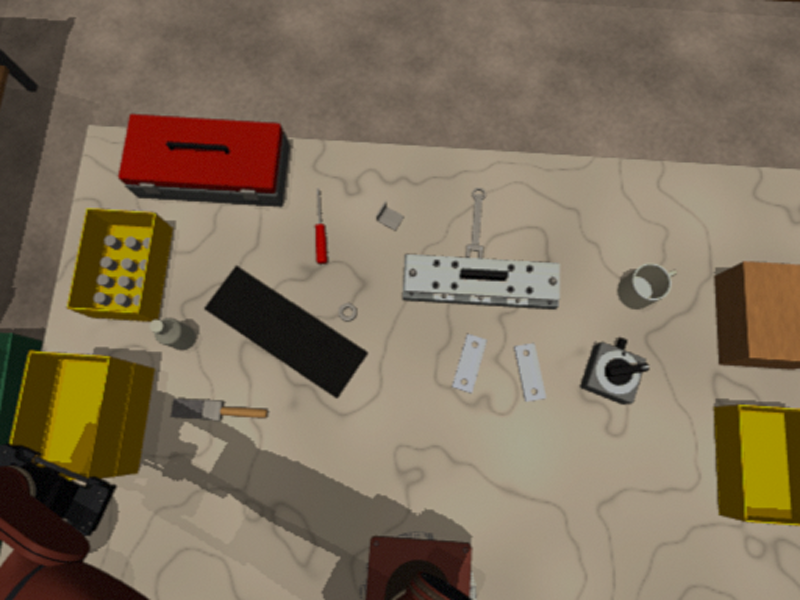

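View pics/scene0.png

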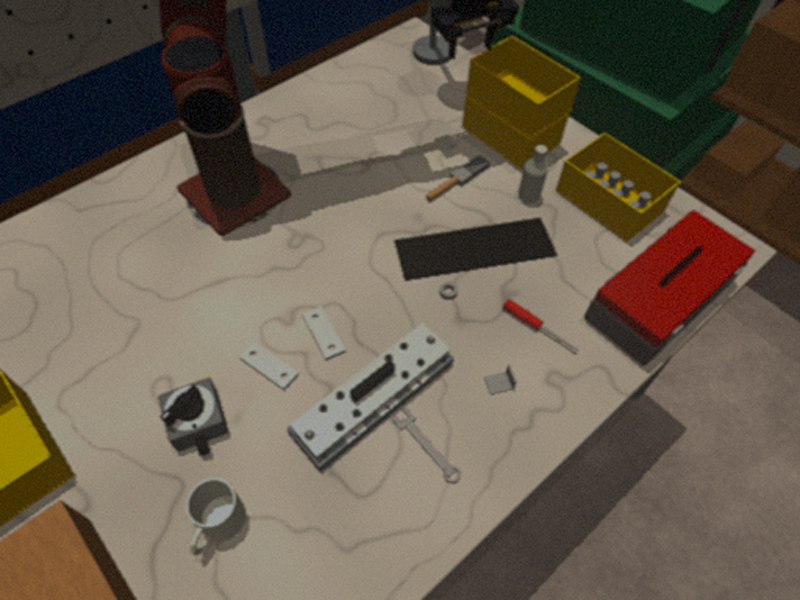

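The top view shows two blanks at about (469,362) and (530,372), the jig with its template at (482,280), the mat at (287,332) and the isolator at (615,372) with its handle pointing right. The scene view agrees. Next I measure positions from the top image.

```bash
cat > h.py <<'E'
import numpy as np, cv2
from rig import bot
def shot(n):
    return bot.get_image(n)
def ray(im,uv,z,fish=False):
    """pixels (N,2) -> world points on the plane z"""
    uv=np.atleast_2d(np.asarray(uv,float))
    d=(uv-[im["cx"],im["cy"]])/[im["fx"],im["fy"]]
    if fish:
        r=np.linalg.norm(d,axis=1,keepdims=True)+1e-12
        d=np.hstack([d/r*np.sin(r),np.cos(r)])
    else: d=np.hstack([d,np.ones((len(d),1))])
    c=-im["R"].T@im["t"]; w=d@im["R"]
    return c+w*((z-c[2])/w[:,2])[:,None]
def proj(im,X,fish=False):
    c=np.atleast_2d(X)@im["R"].T+im["t"]
    if fish:
        rho=np.linalg.norm(c[:,:2],axis=1,keepdims=True)+1e-12
        d=c[:,:2]/rho*np.arctan2(rho,c[:,2:3])
    else: d=c[:,:2]/c[:,2:3]
    return d*[im["fx"],im["fy"]]+[im["cx"],im["cy"]]
def rect(pts):
    """metric min-area rect in mm of world xy: centre, long, short, long-axis angle deg in [0,180)"""
    b=cv2.boxPoints(cv2.minAreaRect((pts[:,:2]*1000).astype(np.float32)))
    e=[b[1]-b[0],b[2]-b[1]]; l=[np.linalg.norm(v) for v in e]; k=int(l[1]>l[0])
    return b.mean(0).round(1),round(float(l[k]),1),round(float(l[1-k]),1),round(float(np.degrees(np.arctan2(e[k][1],e[k][0]))%180),1)
def blobs(mask,lo,hi):
    cs=cv2.findContours(mask.astype(np.uint8),cv2.RETR_EXTERNAL,cv2.CHAIN_APPROX_NONE)[0]
    return [c[:,0] for c in cs if lo<cv2.contourArea(c)<hi]
E
python3 - <<'E'
from h import *
im=shot("top"); p=im["pixels"].astype(int); hsv=cv2.cvtColor(im["pixels"],cv2.COLOR_RGB2HSV)
for u,v in [(300,232),(339,238),(300,175),(180,210),(395,238),(320,240),(310,175),(413,235),(385,240)]: print((u,v),p[v,u],hsv[v,u])
dark=p.sum(2)<110
for name,m,z,lo,hi in [("dark.004",dark,.004,25,9000),("dark.09",dark,.095,25,3000)]:
    for c in blobs(m,lo,hi):
        if c[:,1].max()<300 and c[:,0].min()>110 and c[:,1].min()>100: print(name,c.mean(0).round(),*rect(ray(im,c,z)))
light=(p[:,:,2]>p[:,:,0]-5)&(p.sum(2)>400)
for c in blobs(light,60,9000):
    if c[:,0].min()>200 and c[:,0].max()<460: print("light",c.mean(0).round(),*rect(ray(im,c,.01)),"z56:",*rect(ray(im,c,.056)))
# crop for view
a=im["pixels"][150:270,240:450,::-1]; cv2.imwrite("pics/c1.png",cv2.resize(a,(798,456),interpolation=cv2.INTER_CUBIC))
E
```

```text
(300, 232) [166 169 172] [105   9 172]
(339, 238) [166 169 169] [ 90   5 169]
(300, 175) [29 27 25] [15 35 29]
(180, 210) [19 18 17] [15 27 19]
(395, 238) [25 24 23] [15 20 25]
(320, 240) [167 157 134] [ 21  50 167]
(310, 175) [24 24 25] [120  10  25]
(413, 235) [103 105 103] [ 60   5 105]
(385, 240) [166 168 165] [ 50   5 168]
dark.004 [400. 237.] [ 469.6 -420.6] 80.8 51.6 89.4
dark.004 [382. 243.] [ 449.9 -356.7] 131.1 69.4 25.4
dark.004 [309. 176.] [ 666.4 -107. ] 98.2 18.1 93.8
dark.004 [183. 212.] [511.5 321.1] 353.7 114.6 60.5
dark.004 [468. 203.] [ 617.6 -655.5] 222.2 59.4 179.9
dark.09 [400. 237.] [ 458.1 -387.2] 75.1 47.9 89.4
dark.09 [382. 243.] [ 439.7 -327.8] 121.8 64.5 25.4
dark.09 [309. 176.] [640.9 -95.8] 91.2 16.8 93.8
dark.09 [468. 203.] [ 595.6 -605.4] 206.4 55.2 179.9
light [393. 241.] [ 459.3 -394.9] 90.2 70.3 54.6 z56: [ 453.8 -378.9] 87.0 67.8 54.6
light [339. 238.] [ 456.  -213.6] 118.4 42.0 12.4 z56: [ 450.6 -204.1] 114.1 40.5 12.4
light [300. 232.] [466.1 -83.1] 119.1 42.0 166.8 z56: [460.4 -78.3] 114.8 40.5 166.8
light [348. 188.] [ 630.7 -240.6] 58.8 20.7 88.5 z56: [ 619.  -230.1] 56.7 19.9 88.5
light [338. 179.] [ 659.  -207.1] 89.7 27.1 90.1 z56: [ 646.3 -197.8] 86.5 26.2 90.1
light [275. 178.] [646.3   7.5] 118.4 46.6 93.8 z56: [634.1   9.1] 114.1 45.0 93.8
```

View pics/c1.png

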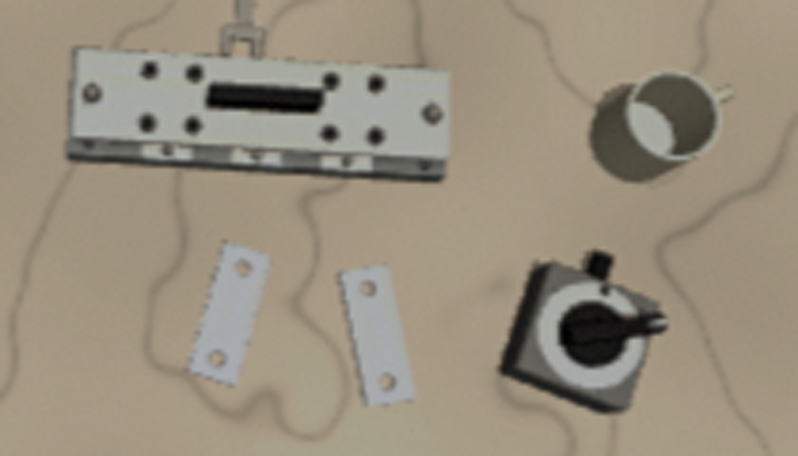

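The crop shows template pins at (91,93) and (432,113), the handle axis at about (592,332) with its tip near (660,322), and the off dot near (605,290).

```bash
cat >> h.py <<'E'
def plan(x,y,z,yaw=None):
    """print shift in present tool axes (mm) to reach world x,y,z (mm), and turn about tool z"""
    s=bot.state(); from scipy.spatial.transform import Rotation as Ro
    R=Ro.from_euler("xyz",s["tcp_rot"],degrees=True)
    d=R.inv().apply(np.array([x,y,z])-s["tcp_pos"]*1000)
    t=None if yaw is None else -((yaw-s["tcp_rot"][2]+180)%360-180)
    print("at",(s["tcp_pos"]*1000).round(1),s["tcp_rot"].round(1),"F",s["wrist_force"].round(1),"w",round(s["gripper_width"],3),"-> shift",d.round(1),"len",np.linalg.norm(d).round(),"turn",t)
E
python3 - <<'E'
from h import *
im=shot("top")
def c(u,v,z): return (ray(im,[[240+u/3.8,150+v/3.8]],z)[0]*1000).round(1)
ax=c(592,332,.072); tip=c(660,322,.1); dot=c(605,290,.058); axb=c(592,332,.058)
print("axis",ax,"tip",tip,np.degrees(np.arctan2(*(tip-ax)[1::-1])),"dot",dot,np.degrees(np.arctan2(*(dot-axb)[1::-1])))
a,b=c(91,93,.062),c(432,113,.062); d=a-b
print("jig pins",a,b,"mid",(a+b)/2,np.linalg.norm(d),np.degrees(np.arctan2(d[1],d[0])))
plan(500,250,260,100); plan(455,-386,260,100)
E
```

```text
axis [ 461.6 -382.2   72. ] tip [ 470. -428.  100.] -79.6071078387046 dot [ 500.1 -398.8   58. ] -17.540510550855274
jig pins [643.6  50.4  62. ] [ 645.5 -248.7   62. ] mid [644.55 -99.15  62.  ] 299.10603471010074 90.36396027018621
at [186.8 596.  221.9] [-179.9   -0.   162.6] F [ 0.6 -0.9 -0.3] w 1.003 -> shift [-402.4 -236.5  -37.9] len 468.0 turn 62.59005967003634
at [186.8 596.  221.9] [-179.9   -0.   162.6] F [ 0.6 -0.9 -0.3] w 1.003 -> shift [-549.7 -856.8  -37.2] len 1019.0 turn 62.59005967003634
```

Call:
jog_arm([
  [-50, -30, -5, 0, 0, 0, 1],
  [-50, -30, -5, 0, 0, 0, 1],
  [-50, -30, -5, 0, 0, 0, 1],
  [-50, -30, -5, 0, 0, 0, 1],
  [-50, -30, -5, 0, 0, 0, 1],
  [-50, -30, -5, 0, 0, 0, 1],
  [-50, -30, -5, 0, 0, 0, 1],
  [-50, -30, -5, 0, 0, 0, 1],
  [-14, -55.6, 0, 0, 0, 0, 1],
  [-14, -55.6, 0, 0, 0, 0, 1],
  [-14, -55.6, 0, 0, 0, 0, 1],
  [-14, -55.6, 0, 0, 0, 0, 1],
  [-14, -55.6, 0, 0, 0, 0, 1],
  [-14, -55.6, 0, 0, 0, 0, 1],
  [-14, -55.6, 0, 0, 0, 0, 1],
  [-14, -55.6, 0, 0, 0, 0, 1],
  [-14, -55.6, 0, 0, 0, 0, 1],
  [-14, -55.6, 0, 0, 0, 0, 1],
  [-14, -55.6, 0, 0, 0, 0, 1],
], grip_force=15)

```text
time_s: 2.58
tcp_pos: [0.4604, -0.3838, 0.2624]
tcp_rot: [180.0, 0.0, 162.6]
wrist_force: [0.8, 0.9, 0.1]
gripper_width: 1.001
```

Call:
jog_arm([
  [0, 0, 0, 0, 0, 10.4, 1],
  [0, 0, 0, 0, 0, 10.4, 1],
  [0, 0, 0, 0, 0, 10.4, 1],
  [0, 0, 0, 0, 0, 10.4, 1],
  [0, 0, 0, 0, 0, 10.4, 1],
  [0, 0, 0, 0, 0, 10.4, 1],
  [0, 0, 0, 0, 0, 0, 1],
  [0, 0, 0, 0, 0, 0, 1],
])

```text
time_s: 3.58
tcp_pos: [0.4608, -0.3819, 0.2624]
tcp_rot: [-180.0, -0.0, 100.4]
wrist_force: [-0.2, -0.5, -0.7]
gripper_width: 1.002
```

```bash
python3 - <<'E'
from h import *
plan(461.6,-382.2,78,100.4)
im=shot("wrist"); print({k:v for k,v in im.items() if k!="pixels"})
cv2.imwrite("pics/w1.png",cv2.resize(im["pixels"][:,:,::-1],(768,576)))
for X in [(.4616,-.3822,.072),(.4616,-.3822,.1),(.47,-.428,.1),(.5,-.3988,.058)]: print(proj(im,X,True)*1.5)
E
```

```text
at [ 460.8 -381.9  262.4] [-180.    -0.   100.4] F [-0.2 -0.5 -0.7] w 1.002 -> shift [ -0.5   0.8 184.4] len 184.0 turn -0.0020119258592217193
{'fx': 297.3186396354542, 'fy': 297.3186396354542, 'cx': 255.95102239375487, 'cy': 189.55848678329247, 'R': array([[ 0.98358653,  0.18043101,  0.00148064],
       [ 0.17292937, -0.94497167,  0.27771206],
       [ 0.05150703, -0.27289779, -0.96066322]]), 't': array([-0.3859897 , -0.48554568,  0.30179588])}
[[382.91390042 254.02087101]]
[[382.88687709 261.93512682]]
[[382.92489842 320.20993126]]
[[423.57433105 277.18832702]]
```

View pics/w1.png

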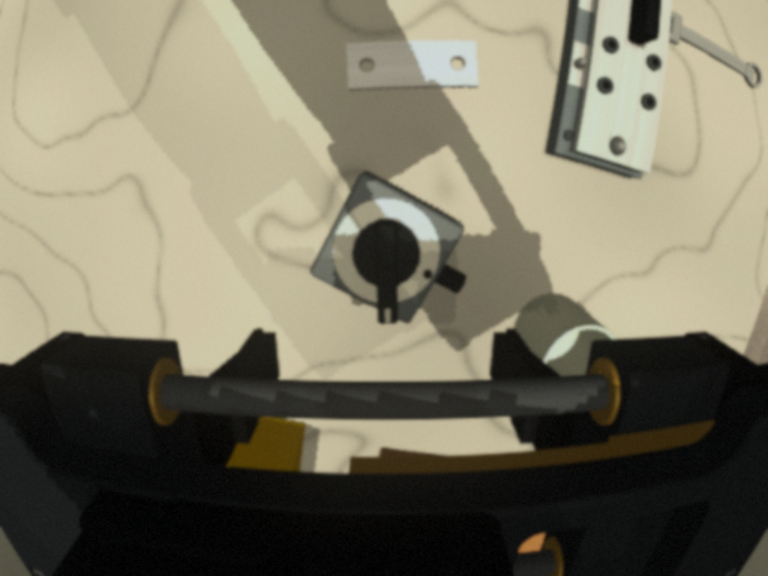

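The wrist view shows the handle axis at about (386,250), a few mm from the prediction (383,254), and the bar points straight down. I descend and grip it.

Call:
jog_arm([
  [1.5, 2.5, 40, 0, 0, 0, 0.55],
  [0, 0, 40, 0, 0, 0, 0.55],
  [0, 0, 40, 0, 0, 0, 0.55],
  [0, 0, 30, 0, 0, 0, 0.55],
  [0, 0, 20, 0, 0, 0, 0.55],
  [0, 0, 12, 0, 0, 0, 0.55],
  [0, 0, 0, 0, 0, 0, 0.1],
  [0, 0, 0, 0, 0, 0, 0.1],
  [0, 0, 0, 0, 0, 0, 0.1],
  [0, 0, 0, 0, 0, 0, 0.1],
], grip_force=12)

```text
time_s: 4.88
tcp_pos: [0.462, -0.3808, 0.0814]
tcp_rot: [-179.9, 0.1, 100.2]
wrist_force: [-12.0, -1.7, 9.5]
gripper_width: 0.184
```

Call:
jog_arm([
  [0, -1.5, -1, 0, 0, 0, 0.1],
  [0, 0, 0, 0, 0, -8, 0.1],
  [0, 0, 0, 0, 0, -8, 0.1],
  [0, 0, 0, 0, 0, -8, 0.1],
  [0, 0, 0, 0, 0, -8, 0.1],
  [0, 0, 0, 0, 0, -8, 0.1],
  [0, 0, 0, 0, 0, -8, 0.1],
  [0, 0, 0, 0, 0, -8, 0.1],
  [0, 0, 0, 0, 0, -2, 0.1],
  [0, 0, 0, 0, 0, 0, 0.1],
])

```text
time_s: 6.12
tcp_pos: [0.4608, -0.3815, 0.0816]
tcp_rot: [-179.9, -0.0, 158.2]
wrist_force: [-2.7, -4.3, -1.9]
gripper_width: 0.182
```

Call:
jog_arm([
  [0, 0, 0, 0, 0, 0, 0.6],
  [0, 0, 0, 0, 0, 0, 0.6],
  [0, 0, -50, 0, 0, 0, 0.6],
  [0, 0, -60, 0, 0, 0, 1],
  [0, 0, -60, 0, 0, 0, 1],
  [-10.8, 55, 0, 0, 0, 0, 1],
  [-10.8, 55, 0, 0, 0, 0, 1],
  [-10.8, 55, 0, 0, 0, 0, 1],
  [-10.8, 55, 0, 0, 0, 0, 1],
  [-10.8, 55, 0, 0, 0, 0, 1],
  [-10.8, 55, 0, 0, 0, 0, 1],
  [0, 0, 0, 0, 0, 9.7, 1],
  [0, 0, 0, 0, 0, 9.7, 1],
  [0, 0, 0, 0, 0, 9.7, 1],
  [0, 0, 0, 0, 0, 9.7, 1],
  [0, 0, 0, 0, 0, 9.7, 1],
  [0, 0, 0, 0, 0, 9.7, 1],
  [0, 0, 0, 0, 0, 9.7, 1],
  [0, 0, 0, 0, 0, 0, 1],
  [0, 0, 0, 0, 0, 0, 1],
])

```text
time_s: 8.62
tcp_pos: [0.6443, -0.0977, 0.2516]
tcp_rot: [-180.0, -0.0, 90.5]
wrist_force: [-0.1, 0.2, 0.1]
gripper_width: 1.0
```

```bash
python3 - <<'E'
from h import *
im=shot("wrist"); t=shot("top")
a=cv2.resize(im["pixels"],(768,576))[:400]; b=cv2.resize(t["pixels"][215:260,370:430],(240,180),interpolation=cv2.INTER_CUBIC); a[:180,:240]=b
cv2.imwrite("pics/w2.png",a[:,:,::-1])
p=im["pixels"].astype(int)
for c in blobs(p.sum(2)<110,100,8000):
    if c[:,1].max()<215: print("dark",c.mean(0)*1.5,*rect(ray(im,c,.09,True)))
plan(644,-98.5,66,90.4)
for X in [(.6436,.0504,.062),(.6455,-.2487,.062),(.6445,-.099,.09)]: print(proj(im,X,True)*1.5)
E
```

```text
dark [387.0528169  272.95774648] [ 648.3 -108.3] 70.4 11.6 90.5
at [644.3 -97.9 251.5] [-180.    -0.    90.4] F [-0.9 -0.   0.1] w 0.999 -> shift [ -0.7  -0.3 185.5] len 186.0 turn 0.019151541246287707
[[382.66785942  69.32933263]]
[[382.15486856 414.3896203 ]]
[[382.17075772 263.63486734]]
```

View pics/w2.png

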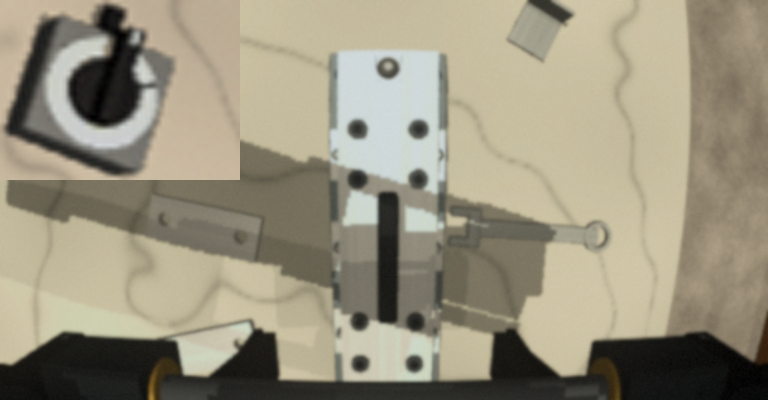

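The handle now points to the dot, so the isolator is off. The rib runs from (388,193) to (388,322), and the +y pin is at (387,67). I descend and grip the rib.

Call:
jog_arm([
  [1, 1.5, 40, 0, 0, 0, 0.6],
  [0, 0, 40, 0, 0, 0, 0.6],
  [0, 0, 40, 0, 0, 0, 0.6],
  [0, 0, 40, 0, 0, 0, 0.6],
  [0, 0, 20, 0, 0, 0, 0.6],
  [0, 0, 10, 0, 0, 0, 0.6],
  [0, 0, 0, 0, 0, 0, 0.1],
  [0, 0, 0, 0, 0, 0, 0.1],
  [0, 0, 0, 0, 0, 0, 0.1],
  [0, 0, 0, 0, 0, 0, 0.1],
], grip_force=15)

```text
time_s: 9.98
tcp_pos: [0.6463, -0.0971, 0.0625]
tcp_rot: [179.9, 0.0, 90.3]
wrist_force: [-0.4, -0.5, -0.9]
gripper_width: 0.228
```

Call:
jog_arm([
  [0, 0, 0, 0, 0, 0, 0.1],
  [0, 0, 0, 0, 0, 0, 0.1],
  [0, 0, 0, 0, 0, 0, 0.1],
], grip_force=15)

```text
time_s: 10.35
tcp_pos: [0.6463, -0.0971, 0.062]
tcp_rot: [179.9, 0.0, 90.3]
wrist_force: [1.2, 0.2, 1.4]
gripper_width: 0.189
```

Call:
jog_arm([
  [0, 0, 0, 0, 0, 0, 0.1],
  [0, 0, -8, 0, 0, 0, 0.1],
  [0, 0, -12, 0, 0, 0, 0.1],
  [0, 0, -20, 0, 0, 0, 0.1],
  [0, 0, -20, 0, 0, 0, 0.1],
  [0, 0, 0, 0, 0, 0, 0.1],
], grip_force=45)

```text
time_s: 11.1
tcp_pos: [0.6478, -0.0975, 0.1251]
tcp_rot: [179.7, 0.1, 90.3]
wrist_force: [1.3, -0.8, -4.7]
gripper_width: 0.182
```

Call:
jog_arm([
  [0, 0, 0, 0, 0, 7.45, 0.1],
  [0, 0, 0, 0, 0, 7.45, 0.1],
  [0, 0, 0, 0, 0, 7.45, 0.1],
  [0, 0, 0, 0, 0, 7.45, 0.1],
  [27, -29.3, 0, 0, 0, 0, 0.1],
  [27, -29.3, 0, 0, 0, 0, 0.1],
  [27, -29.3, 0, 0, 0, 0, 0.1],
  [27, -29.3, 0, 0, 0, 0, 0.1],
  [27, -29.3, 0, 0, 0, 0, 0.1],
  [27, -29.3, 0, 0, 0, 0, 0.1],
  [27, -29.3, 0, 0, 0, 0, 0.1],
  [27, -29.3, 0, 0, 0, 0, 0.1],
  [27, -29.3, 0, 0, 0, 0, 0.1],
  [27, -29.3, 0, 0, 0, 0, 0.1],
  [27, -29.3, 0, 0, 0, 0, 0.1],
  [0, 0, 0, 0, 0, 0, 0.1],
])

```text
time_s: 13.1
tcp_pos: [0.51, 0.3227, 0.1211]
tcp_rot: [-179.9, 0.0, 60.7]
wrist_force: [0.4, -0.6, -4.8]
gripper_width: 0.18
```

Call:
jog_arm([
  [0, 0, 30, 0, 0, 0, 0.1],
  [0, 0, 30, 0, 0, 0, 0.1],
  [0, 0, 25, 0, 0, 0, 0.1],
  [0, 0, 10, 0, 0, 0, 0.1],
  [0, 0, 4, 0, 0, 0, 0.1],
  [0, 0, 2, 0, 0, 0, 0.1],
  [0, 0, 1, 0, 0, 0, 0.1],
  [0, 0, 0, 0, 0, 0, 0.1],
])

```text
time_s: 14.1
tcp_pos: [0.512, 0.3205, 0.0202]
tcp_rot: [180.0, -0.1, 60.5]
wrist_force: [-0.6, 0.3, -5.1]
gripper_width: 0.179
```

Call:
jog_arm([
  [0, 0, 1.5, 0, 0, 0, 0.1],
  [0, 0, 1, 0, 0, 0, 0.1],
  [0, 0, 0, 0, 0, 0, 0.1],
  [0, 0, 0, 0, 0, 0, 0.1],
])

```text
time_s: 14.6
tcp_pos: [0.5119, 0.3204, 0.018]
tcp_rot: [180.0, -0.0, 60.5]
wrist_force: [-3.2, -1.1, 6.3]
gripper_width: 0.176
```

The template rests on the mat. I let go and look at the jig pins and the blanks.

Call:
jog_arm([
  [0, 0, 0, 0, 0, 0, 0.6],
  [0, 0, 0, 0, 0, 0, 0.6],
  [0, 0, -52, 0, 0, 0, 0.6],
  [0, 0, -52, 0, 0, 0, 1],
  [0, 0, -52, 0, 0, 0, 1],
  [0, 0, -49, 0, 0, 0, 1],
  [-33, 35.75, 0, 0, 0, 0, 1],
  [-33, 35.75, 0, 0, 0, 0, 1],
  [-33, 35.75, 0, 0, 0, 0, 1],
  [-33, 35.75, 0, 0, 0, 0, 1],
  [-33, 35.75, 0, 0, 0, 0, 1],
  [-33, 35.75, 0, 0, 0, 0, 1],
  [-33, 35.75, 0, 0, 0, 0, 1],
  [-33, 35.75, 0, 0, 0, 0, 1],
  [-33, 35.75, 0, 0, 0, 0, 1],
])

```text
time_s: 16.48
tcp_pos: [0.6459, -0.0984, 0.222]
tcp_rot: [180.0, -0.0, 60.5]
wrist_force: [0.7, 0.1, 0.9]
gripper_width: 1.0
```

Call:
jog_arm([
  [0, 0, 0, 0, 0, 10, 1],
  [0, 0, 0, 0, 0, 10, 1],
  [0, 0, 0, 0, 0, 10, 1],
  [0, 0, 0, 0, 0, 10, 1],
  [0, 0, 0, 0, 0, 10, 1],
  [0, 0, 0, 0, 0, 10, 1],
  [0, 0, 0, 0, 0, 0, 1],
  [0, 0, 0, 0, 0, 0, 1],
])

```text
time_s: 17.48
tcp_pos: [0.6454, -0.0967, 0.2219]
tcp_rot: [180.0, -0.0, 0.7]
wrist_force: [-0.1, -0.1, -0.3]
gripper_width: 1.002
```

```bash
python3 - <<'E'
from h import *
im=shot("wrist"); plan(646,-97,223,.4); np.savez("pics/w3.npz",**im)
a=cv2.resize(im["pixels"],(768,576))[:400]
cv2.imwrite("pics/w3.png",a[:,:,::-1])
t=shot("top"); p=t["pixels"].astype(int); light=(p[:,:,2]>p[:,:,0]-5)&(p.sum(2)>400)
for c in blobs(light,200,9000):
    if c[:,0].min()>100 and c[:,0].max()<460: print("light",c.mean(0).round(),*rect(ray(t,c,.01)))
E
```

```text
at [645.4 -96.7 222. ] [180.   -0.    0.6] F [0.2 0.2 0. ] w 1.0 -> shift [ 0.6  0.3 -1. ] len 1.0 turn 0.24903636814570973
light [193. 217.] [485.9 272.2] 222.5 79.7 60.3
```

View pics/w3.png

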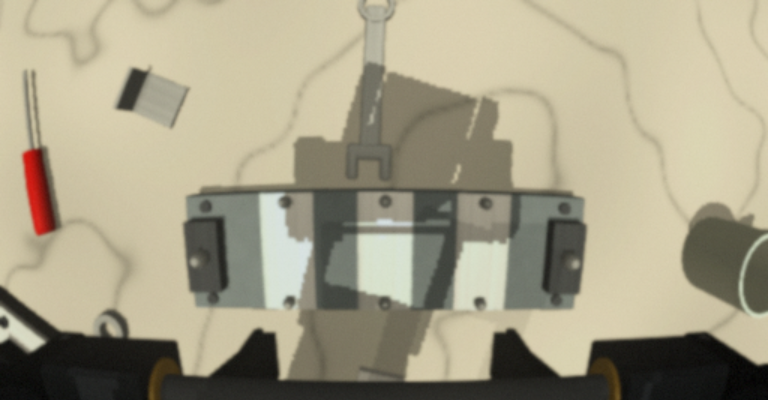

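The wrist view shows all three pin pairs free, at about (286,202)/(289,303), (385,202)/(384,303) and (486,203)/(480,303). The template pins are at (196,262) and (572,263). I enlarge it for accuracy.

```bash
python3 - <<'E'
from h import *
im=np.load("pics/w3.npz"); a=im["pixels"][124:210,116:396,::-1]
a=cv2.resize(a,(0,0),fx=5.6,fy=5.6,interpolation=cv2.INTER_CUBIC) # 1568 x 481
l=a[:,:784]; r=a[:,784:]
cv2.imwrite("pics/c3.png",cv2.resize(np.vstack([l,r]),(0,0),fx=.6,fy=.6,interpolation=cv2.INTER_AREA)) if 0 else cv2.imwrite("pics/c3.png",np.vstack([a[20:120,340:1124],a[290:390+20,340:1124],a[200:320,:784],a[200:320,784:]]))
E
```

```text
(no output)
```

View pics/c3.png

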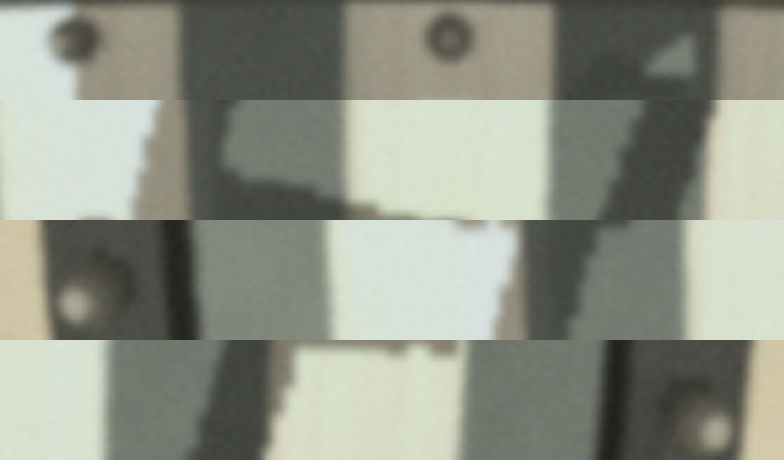

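```bash
python3 - <<'E'
from h import *
im=np.load("pics/w3.npz"); P=im["pixels"][:,:,::-1]; tiles=[]
for u,v in [(190,135),(257,135),(323.5,135),(130,174),(192.5,202),(256,202),(320,202),(381,174)]:
    M=np.array([[8,0,96-8*u],[0,8,96-8*v]],float)
    t=cv2.warpAffine(P,M,(192,192),flags=cv2.INTER_CUBIC)
    cv2.line(t,(96,0),(96,8),(0,0,255),1); cv2.line(t,(0,96),(8,96),(0,0,255),1); tiles.append(t)
cv2.imwrite("pics/t3.png",np.vstack([np.hstack(tiles[:4]),np.hstack(tiles[4:])]))
E
```

```text
(no output)
```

View pics/t3.png

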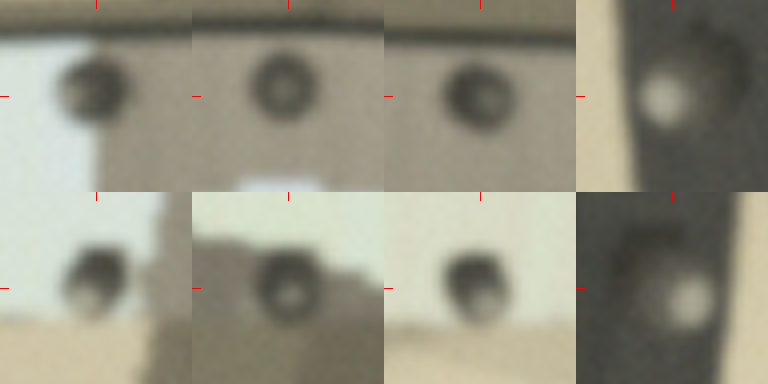

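Pin tops read, in original pixels: far row (187.4,134.9), (256.4,134.3), (324.8,135.1); near row (191.1,203.3), (256.4,203.0), (320.9,203.6); template pins (129.1,174.5), (383.5,175.5). I fit a rigid jig pose to these.

```bash
cat >> h.py <<'E'
def fit2(A,B):
    """rigid 2D A->B: angle deg, shift, residuals"""
    A=np.asarray(A,float);B=np.asarray(B,float); a=A-A.mean(0); b=B-B.mean(0)
    th=np.arctan2((a[:,0]*b[:,1]-a[:,1]*b[:,0]).sum(),(a*b).sum())
    R=np.array([[np.cos(th),-np.sin(th)],[np.sin(th),np.cos(th)]]); t=B.mean(0)-R@A.mean(0)
    return np.degrees(th),t,(B-A@R.T-t)
E
python3 - <<'E'
from h import *
im=np.load("pics/w3.npz")
B=np.vstack([ray(im,[(187.4,134.9),(256.4,134.3),(324.8,135.1),(191.1,203.3),(256.4,203.0),(320.9,203.6)],.043,True),ray(im,[(129.1,174.5),(383.5,175.5)],.064,True)])[:,:2]*1000
A=[(42,80),(42,0),(42,-80),(-42,80),(-42,0),(-42,-80),(0,150),(0,-150)]
print(B.round(1)); th,t,r=fit2(A,B); print(th.round(2),t.round(1),r.round(1))
E
```

```text
[[ 689.9  -15.9]
 [ 690.4  -96.5]
 [ 691.6 -176.5]
 [ 605.8  -17. ]
 [ 607.4  -97.5]
 [ 607.3 -177.1]
 [ 647.1   53. ]
 [ 649.5 -247.2]]
0.52 [648.6 -96.8] [[-0.   0.6]
 [-0.2 -0.1]
 [ 0.2 -0. ]
 [-0.1  0.2]
 [ 0.8 -0.3]
 [-0.   0.1]
 [-0.2 -0.1]
 [-0.5 -0.3]]
```

Call:
jog_arm([
  [-47.7, 28.8, 8, 0, 0, 0, 1],
  [-47.7, 28.8, 8, 0, 0, 0, 1],
  [-47.7, 28.8, 8, 0, 0, 0, 1],
  [-47.7, 28.8, 8, 0, 0, 0, 1],
  [0, 0, 0, 0, 0, -5.9, 1],
  [0, 0, 0, 0, 0, -5.9, 1],
  [0, 0, 0, 0, 0, 0, 1],
  [0, 0, 0, 0, 0, 0, 1],
])

```text
time_s: 18.58
tcp_pos: [0.4556, -0.2135, 0.1901]
tcp_rot: [180.0, -0.0, 12.2]
wrist_force: [0.4, 0.9, -0.2]
gripper_width: 1.002
```

```bash
cat >> h.py <<'E'
def look(name):
    im=shot("wrist"); np.savez(f"pics/{name}.npz",**im); cv2.imwrite(f"pics/{name}.png",cv2.resize(im["pixels"],(768,576),interpolation=cv2.INTER_CUBIC)[:420,:,::-1]); return im
E
python3 - <<'E'
from h import *
im=look("b0"); plan(456,-214,3,12.4)
E
```

```text
at [ 455.7 -213.5  190.1] [180.   -0.   12.2] F [ 0.5  0.1 -0.4] w 1.0 -> shift [  0.2   0.6 187.1] len 187.0 turn -0.15441270723235334
```

View pics/b0.png

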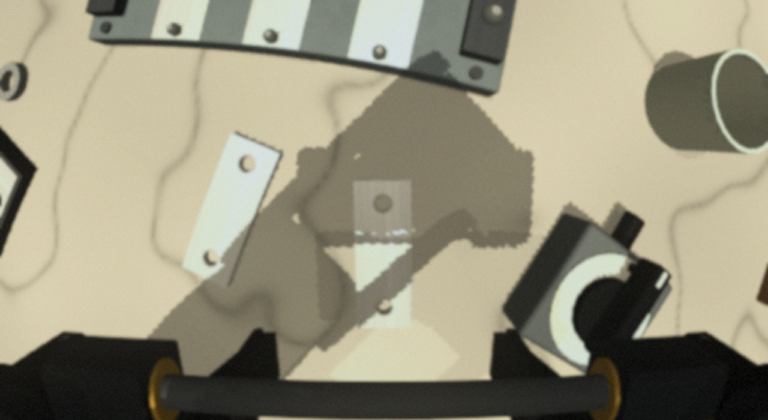

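Blank0 has holes at about (382,203) and (384.5,306) and outline corners near (354,181), (411,181), (357,328) and (411,328). The second blank has holes at (247,163) and (210,258).

```bash
python3 - <<'E'
from h import *
im=np.load("pics/b0.npz")
def go(h,c,lab):
    H=ray(im,np.array(h)/1.5,.01,True)[:,:2]*1000; C=ray(im,np.array(c)/1.5,.01,True)[:,:2]*1000
    d=H[0]-H[1]; print(lab,"holes",H.round(1).tolist(),"mid",H.mean(0).round(1),"dist",np.linalg.norm(d).round(1),"ang",np.degrees(np.arctan2(d[1],d[0])).round(2),"| rect",*rect(C))
g=cv2.resize(im["pixels"],(768,576),interpolation=cv2.INTER_CUBIC); g=cv2.cvtColor(g,cv2.COLOR_RGB2GRAY)
for (u,v) in [(382,203),(384,306),(247,163),(210,258)]:
    w=g[v-16:v+17,u-16:u+17]; c=cv2.HoughCircles(cv2.GaussianBlur(w,(5,5),0),cv2.HOUGH_GRADIENT_ALT,1,20,param1=60,param2=.3,minRadius=5,maxRadius=13); print(None if c is None else (c[0][:,:3]+[u-16,v-16,0]).round(1))
go([(382,203),(384.5,306)],[(354,181),(411,181),(357,328),(411,328)],"b0")
go([(247,163),(210,258)],[(235,132),(282,152),(183,268),(229,285)],"b1")
E
```

```text
[[382.  204.    9.8]]
None
[[246.  164.    8.7]]
None
b0 holes [[498.1, -202.9], [417.0, -222.5]] mid [ 457.6 -212.7] dist 83.4 ang 13.57 | rect [ 456579.7 -213205. ] 119978.8 44666.7 12.5
b1 holes [[508.8, -92.4], [426.5, -72.3]] mid [467.7 -82.4] dist 84.7 ang -13.68 | rect [467380. -83555.] 122352.5 43925.0 166.8
```

Call:
jog_arm([
  [1.4, 0, 40, 0, 0, -0.6, 0.8],
  [0, 0, 40, 0, 0, 0, 0.8],
  [0, 0, 40, 0, 0, 0, 0.8],
  [0, 0, 40, 0, 0, 0, 0.8],
  [0, 0, 20, 0, 0, 0, 0.8],
  [0, 0, 7, 0, 0, 0, 0.8],
  [0, 0, 0, 0, 0, 0, 0.4],
  [0, 0, 0, 0, 0, 0, 0.4],
  [0, 0, 0, 0, 0, 0, 0.4],
  [0, 0, 0, 0, 0, 0, 0.4],
  [0, 0, 0, 0, 0, 0, 0.4],
], grip_force=15)

```text
time_s: 20.0
tcp_pos: [0.4576, -0.2136, 0.004]
tcp_rot: [179.9, -0.1, 12.9]
wrist_force: [-0.5, 2.6, 6.1]
gripper_width: 0.502
```

Call:
jog_arm([
  [0, 0, 0, 0, 0, 0, 0.8],
  [0, 0, 0, 0, 0, 0, 0.8],
  [0, 0, -7, 0, 0, 0, 0.8],
  [0, 0, -40, 0, 0, 0, 1],
  [0, 0, -50, 0, 0, 0, 1],
  [0, 0, -50, 0, 0, 0, 1],
  [0, 0, -40, 0, 0, 0, 1],
  [0, 0, 0, 0, 0, 0, 1],
  [0, 0, 0, 0, 0, 0, 1],
])

```text
time_s: 21.12
tcp_pos: [0.4565, -0.213, 0.1895]
tcp_rot: [-180.0, 0.0, 12.9]
wrist_force: [-0.1, -0.1, -0.4]
gripper_width: 1.001
```

```bash
python3 - <<'E'
from h import *
im=look("b0b"); plan(457.6,-213.6,3,12.9)
P=im["pixels"][:,:,::-1]
M=np.array([[6,0,300-6*256],[0,6,300-6*168]],float); t=cv2.warpAffine(P,M,(600,600),flags=cv2.INTER_CUBIC)
cv2.imwrite("pics/b0bz.png",t)
E
```

```text
at [ 456.  -212.7  188.7] [-1.799e+02  1.000e-01  1.290e+01] F [ 0.3 -0.4 -0.9] w 0.998 -> shift [  1.6   1.6 185.7] len 186.0 turn -0.008049158270495127
```

View pics/b0bz.png

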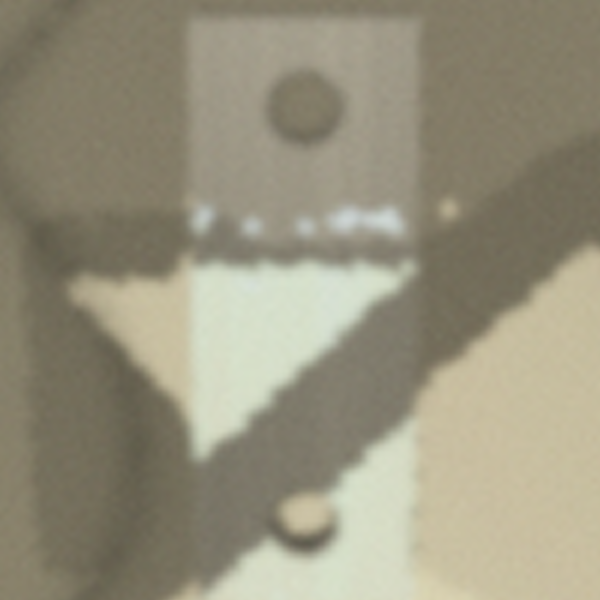

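```bash
python3 - <<'E'
from h import *
im=np.load("pics/b0b.npz")
z=lambda q:[(256+(x-300)/6,168+(y-300)/6) for x,y in q]
H=ray(im,z([(305,107),(305,521)]),.01,True)[:,:2]*1000; d=H[0]-H[1]
E=ray(im,z([(190,20),(420,20),(190,400),(415,400)]),.01,True)[:,:2]*1000
ang=np.radians(12.9); X=np.array([np.cos(ang),np.sin(ang)]); Y=np.array([np.sin(ang),-np.cos(ang)])
print("mid",H.mean(0).round(1),np.linalg.norm(d),np.degrees(np.arctan2(d[1],d[0])))
T=np.array([457.3,-213.4])  # TCP at grip
print("in tool axes rel. grip TCP: holes",[((h-T)@X,(h-T)@Y) for h in H],"edges Y",[((e-T)@Y).round(1) for e in E])
S=[bot.state()["tcp_pos"]*1000 for _ in range(6)]; print(np.array(S).round(1).tolist())
E
```

```text
mid [ 457.9 -213.8] 83.69545907509671 12.931794850237454
in tool axes rel. grip TCP: holes [(np.float64(42.34596548078032), np.float64(0.4891193709034294)), (np.float64(-41.34948070766169), np.float64(0.5355640562342838))] edges Y [np.float64(-21.4), np.float64(22.4), np.float64(-22.4), np.float64(22.4)]
[[456.0, -212.7, 188.7], [456.0, -212.7, 188.7], [456.0, -212.7, 188.7], [456.0, -212.7, 188.7], [456.0, -212.7, 188.7], [456.0, -212.7, 188.7]]
```

Camera and tool agree to about 0.5 mm. I regrip the blank and carry it above station0.

Call:
jog_arm([
  [0, 0, 50, 0, 0, 0, 0.8],
  [0, 0, 50, 0, 0, 0, 0.8],
  [0, 0, 50, 0, 0, 0, 0.8],
  [0, 0, 30, 0, 0, 0, 0.8],
  [0, 0, 7, 0, 0, 0, 0.8],
  [0, 0, 0, 0, 0, 0, 0.4],
  [0, 0, 0, 0, 0, 0, 0.4],
  [0, 0, 0, 0, 0, 0, 0.4],
  [0, 0, 0, 0, 0, 0, 0.4],
  [0, 0, 0, 0, 0, 0, 0.4],
  [0, 0, -10, 0, 0, 0, 0.4],
  [0, 0, -30, 0, 0, 0, 0.4],
  [0, 0, -40, 0, 0, 0, 0.4],
  [0, 0, 0, 0, 0, 6.2, 0.4],
  [0, 0, 0, 0, 0, 6.2, 0.4],
  [0, 0, 0, 0, 0, 0, 0.4],
], grip_force=40)

```text
time_s: 23.18
tcp_pos: [0.4569, -0.2132, 0.0835]
tcp_rot: [180.0, -0.0, 0.6]
wrist_force: [0.2, 0.2, -1.2]
gripper_width: 0.49
```

Call:
jog_arm([
  [48, -8.85, 0, 0, 0, 0, 0.4],
  [48, -8.85, 0, 0, 0, 0, 0.4],
  [48, -8.85, 0, 0, 0, 0, 0.4],
  [48, -8.85, 0, 0, 0, 0, 0.4],
  [0, 0, 10, 0, 0, 0, 0.4],
  [0, 0, 12, 0, 0, 0, 0.4],
  [0, 0, 0, 0, 0, 0, 0.4],
  [0, 0, 0, 0, 0, 0, 0.4],
])

```text
time_s: 24.18
tcp_pos: [0.6477, -0.1766, 0.0611]
tcp_rot: [-180.0, 0.0, 0.5]
wrist_force: [-0.3, -0.9, -1.8]
gripper_width: 0.499
```

```bash
python3 - <<'E'
from h import *
im=look("p0"); plan(648.8,-176.3,34,.52)
for n in ((.6893,-.1764),(.6053,-.1772)):
  for z in (.043,.063): print(proj(im,(*n,z),True)*1.5)
E
```

```text
at [ 648.2 -176.7   61.6] [180.   -0.    0.5] F [ 0.7  0.5 -1.3] w 0.496 -> shift [ 0.6 -0.4 27.6] len 28.0 turn -0.05854658090885323
[[384.83575575 246.08641312]]
[[384.94255565 256.52990438]]
[[384.96276838 419.90232333]]
[[385.0538088  444.43603061]]
```

View pics/p0.png

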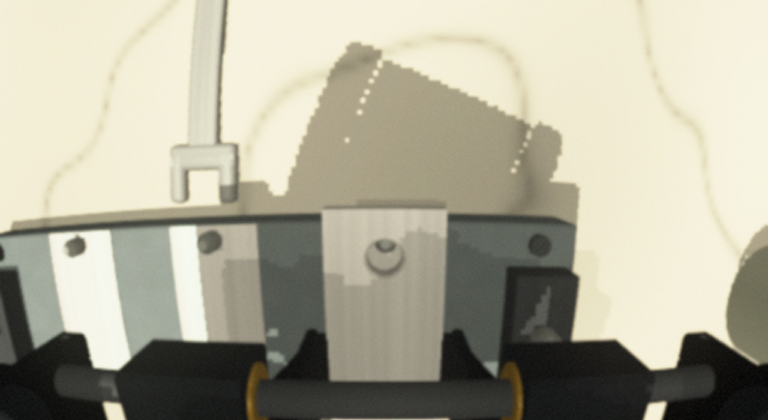

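The far hole is at (384.5,256.5) with the pin showing at (385,247), both where predicted, so I lower.

Call:
jog_arm([
  [0.5, -0.3, 10, 0, 0, 0, 0.4],
  [0, 0, 4, 0, 0, 0, 0.4],
  [0, 0, 4, 0, 0, 0, 0.4],
  [0, 0, 4, 0, 0, 0, 0.4],
  [0, 0, 3, 0, 0, 0, 0.4],
  [0, 0, 1.5, 0, 0, 0, 0.4],
  [0, 0, 0, 0, 0, 0, 0.4],
  [0, 0, 0, 0, 0, 0, 0.4],
])

```text
time_s: 25.22
tcp_pos: [0.6492, -0.176, 0.0348]
tcp_rot: [180.0, -0.0, 0.5]
wrist_force: [-0.2, -0.2, -1.9]
gripper_width: 0.498
```

Call:
jog_arm([
  [0, 0, 1, 0, 0, 0, 0.4],
  [0, 0, 0.7, 0, 0, 0, 0.4],
  [0, 0, 0, 0, 0, 0, 0.4],
])

```text
time_s: 25.6
tcp_pos: [0.6492, -0.176, 0.0332]
tcp_rot: [180.0, -0.0, 0.5]
wrist_force: [-1.4, 1.1, 1.5]
gripper_width: 0.498
```

Call:
jog_arm([
  [0, 0, 0, 0, 0, 0, 0.62],
  [0, 0, 0, 0, 0, 0, 0.62],
  [0, 0, -15, 0, 0, 0, 0.62],
  [0, 0, -42, 0, 0, 0, 0.62],
  [0, 0, -50, 0, 0, 0, 1],
  [0, 0, -50, 0, 0, 0, 1],
  [-45.2, -23.6, 0, 0, 0, 0, 1],
  [-45.2, -23.6, 0, 0, 0, 0, 1],
  [-45.2, -23.6, 0, 0, 0, 0, 1],
  [-45.2, -23.6, 0, 0, 0, 0, 1],
  [0, 0, 0, 0, 0, 6.9, 1],
  [0, 0, 0, 0, 0, 6.9, 1],
  [0, 0, 0, 0, 0, 0, 1],
  [0, 0, 0, 0, 0, 0, 1],
])

```text
time_s: 27.35
tcp_pos: [0.4677, -0.0832, 0.1905]
tcp_rot: [180.0, -0.1, -13.2]
wrist_force: [-0.5, 0.5, -0.6]
gripper_width: 1.001
```

```bash
python3 - <<'E'
from h import *
im=look("b1"); plan(467.7,-83,3.5,-13.3)
E
```

```text
at [467.7 -83.2 190.3] [180.   -0.  -13.2] F [-0.2 -0.8  0.4] w 1.002 -> shift [-1.000e-01 -2.000e-01  1.868e+02] len 187.0 turn 0.09386519440209895
```

View pics/b1.png

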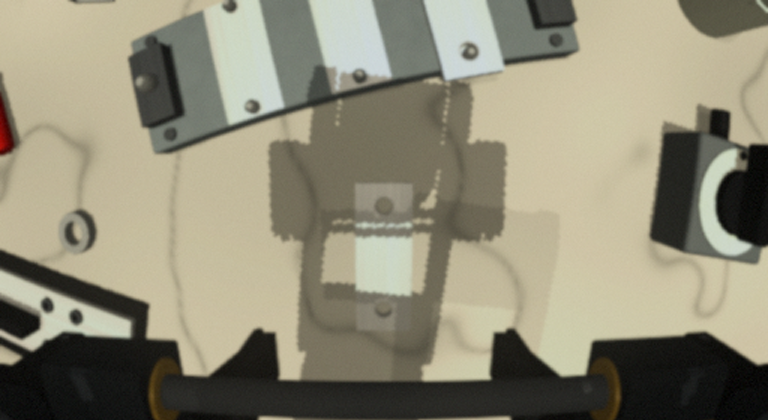

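Blank0 sits flat on station0 with its pin through the hole at (469,51). Blank1's holes are at (384,206) and (383.5,308), with edges at 355 and 411.5.

```bash
python3 - <<'E'
from h import *
im=np.load("pics/b1.npz")
H=ray(im,np.array([(384,205.5),(383.5,308)])/1.5,.01,True)[:,:2]*1000; d=H[0]-H[1]
E=ray(im,np.array([(355.3,183),(411.7,183),(355.5,330),(411,330)])/1.5,.01,True)[:,:2]*1000
print(H.round(1),"mid",H.mean(0).round(1),np.linalg.norm(d),np.degrees(np.arctan2(d[1],d[0])),rect(E/1000),E.mean(0))
E
```

```text
[[508.5 -92.2]
 [427.6 -72.8]] mid [468.1 -82.5] 83.18652074543832 -13.456597318951957 (array([467.3, -81.9], dtype=float32), 120.1, 46.0, 166.8) [467.24716892 -82.03045375]
```

Call:
jog_arm([
  [0, 0, 50, 0, 0, 0.2, 0.8],
  [0, 0, 50, 0, 0, 0, 0.8],
  [0, 0, 50, 0, 0, 0, 0.8],
  [0, 0, 30, 0, 0, 0, 0.8],
  [0, 0, 7, 0, 0, 0, 0.8],
  [0, 0, 0, 0, 0, 0, 0.4],
  [0, 0, 0, 0, 0, 0, 0.4],
  [0, 0, 0, 0, 0, 0, 0.4],
  [0, 0, 0, 0, 0, 0, 0.4],
  [0, 0, 0, 0, 0, 0, 0.4],
], grip_force=40)

```text
time_s: 28.65
tcp_pos: [0.4685, -0.0834, 0.0041]
tcp_rot: [180.0, -0.1, -13.5]
wrist_force: [-0.2, 0.5, 6.2]
gripper_width: 0.497
```

Call:
jog_arm([
  [0, 0, -10, 0, 0, 0, 0.4],
  [0, 0, -30, 0, 0, 0, 0.4],
  [0, 0, -40, 0, 0, 0, 0.4],
  [0, 0, 0, 0, 0, -7, 0.4],
  [0, 0, 0, 0, 0, -7, 0.4],
  [45.2, -16.3, 0, 0, 0, 0, 0.4],
  [45.2, -16.3, 0, 0, 0, 0, 0.4],
  [45.2, -16.3, 0, 0, 0, 0, 0.4],
  [45.2, -16.3, 0, 0, 0, 0, 0.4],
  [0, 0, 10, 0, 0, 0, 0.4],
  [0, 0, 12, 0, 0, 0, 0.4],
  [0, 0, 0, 0, 0, 0, 0.4],
  [0, 0, 0, 0, 0, 0, 0.4],
])

```text
time_s: 30.28
tcp_pos: [0.6469, -0.0167, 0.061]
tcp_rot: [-180.0, 0.0, 0.5]
wrist_force: [-0.3, -0.0, -1.0]
gripper_width: 0.497
```

```bash
python3 - <<'E'
from h import *
im=look("p1"); plan(647.9,-16.2,34,.52)
print(proj(im,[(.6899,-.0164,.043),(.6899,-.0164,.0665)],True)*1.5)
g=cv2.cvtColor(cv2.resize(im["pixels"],(768,576),interpolation=cv2.INTER_CUBIC),cv2.COLOR_RGB2GRAY)[215:300,330:440]
print(cv2.HoughCircles(cv2.GaussianBlur(g,(5,5),0),cv2.HOUGH_GRADIENT_ALT,1,20,param1=60,param2=.3,minRadius=12,maxRadius=26))
g0=np.load("pics/p0.npz")["pixels"]; g=cv2.cvtColor(cv2.resize(g0,(768,576),interpolation=cv2.INTER_CUBIC),cv2.COLOR_RGB2GRAY)[215:300,330:440]
print(cv2.HoughCircles(cv2.GaussianBlur(g,(5,5),0),cv2.HOUGH_GRADIENT_ALT,1,20,param1=60,param2=.3,minRadius=12,maxRadius=26))
E
```

```text
at [647.4 -16.7  61.4] [180.   -0.    0.5] F [-0.9 -0.3 -1.7] w 0.499 -> shift [ 0.5 -0.5 27.4] len 27.0 turn -0.06206417361562444
[[384.45598039 242.83201801]
 [384.53779748 254.93503564]]
[[[54.      46.      18.00576]]]
[[[55.       42.       17.712276]]]
```

View pics/p1.png

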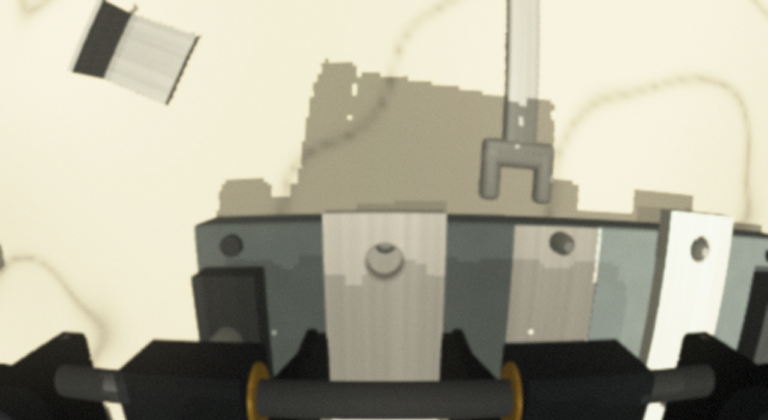

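Blank1's hole is at (384,261), about 4 px nearer the robot than blank0's was, so I shift about 2 mm along +x and lower. Blank0 lies flat at the right.

Call:
jog_arm([
  [2, -0.5, 10, 0, 0, 0, 0.4],
  [0, 0, 4, 0, 0, 0, 0.4],
  [0, 0, 4, 0, 0, 0, 0.4],
  [0, 0, 4, 0, 0, 0, 0.4],
  [0, 0, 3, 0, 0, 0, 0.4],
  [0, 0, 1.5, 0, 0, 0, 0.4],
  [0, 0, 0.8, 0, 0, 0, 0.4],
  [0, 0, 0, 0, 0, 0, 0.4],
  [0, 0, 0, 0, 0, 0, 0.4],
])

```text
time_s: 31.45
tcp_pos: [0.6497, -0.0158, 0.0341]
tcp_rot: [180.0, -0.0, 0.5]
wrist_force: [-3.9, 0.5, 5.8]
gripper_width: 0.497
```

Call:
jog_arm([
  [-0.5, 0, 0, 0, 0, 0, 0.4],
  [0, 0, 0, 0, 0, 0, 0.62],
  [0, 0, 0, 0, 0, 0, 0.62],
  [0, 0, -15, 0, 0, 0, 0.62],
  [0, 0, -42, 0, 0, 0, 0.62],
  [0, 0, -50, 0, 0, 0, 1],
  [0, 0, -50, 0, 0, 0, 1],
  [0, 60, 0, 0, 0, 0, 1],
  [0, 20, -30, 0, 0, 0, 1],
  [0, 0, 0, 0, 0, 0, 1],
  [0, 0, 0, 0, 0, 0, 1],
])

```text
time_s: 32.83
tcp_pos: [0.6497, -0.0949, 0.2201]
tcp_rot: [-180.0, 0.0, 0.5]
wrist_force: [-0.4, -0.4, -0.4]
gripper_width: 0.996
```

```bash
python3 - <<'E'
from h import *
im=look("s"); plan(511.9,320.4,18,60.5)
g=cv2.cvtColor(im["pixels"],cv2.COLOR_RGB2HSV)
print(proj(im,[(.6479,-.0168,.03),(.6493,-.1768,.03),(.690,-.0164,.04),(.606,-.0172,.04),(.6913,-.1764,.04),(.6073,-.1772,.04)],True)*1.5)
a=cv2.resize(im["pixels"],(0,0),fx=4,fy=4,interpolation=cv2.INTER_CUBIC)[440:900,590:1390]
cv2.imwrite("pics/sz.png",a[:,:,::-1])
E
```

```text
at [649.4 -94.5 219.4] [-1.799e+02  1.000e-01  5.000e-01] F [0.3 0.6 0.1] w 1.0 -> shift [-133.2 -416.   201.9] len 481.0 turn -59.95694415609759
[[289.39895892 257.30010812]
 [483.7143826  257.38764388]
 [284.5010541  207.72813429]
 [289.90548444 309.47605817]
 [488.78076261 208.03054552]
 [483.22926943 309.59638001]]
```

View pics/sz.png

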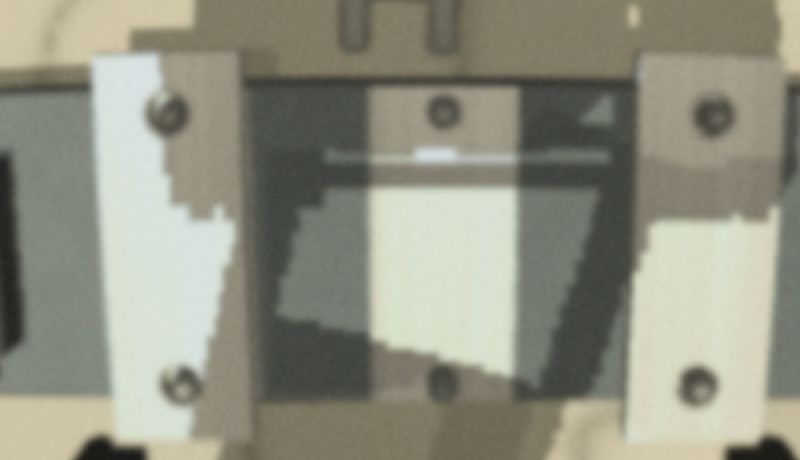

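Both blanks show pins through all four holes, at about (167,112)/(180,384) and (713,115)/(697,387). The middle pair stays empty and no third blank exists. I fetch the template.

Call:
jog_arm([
  [-16.7, -52, 0, 0, 0, 0, 1],
  [-16.7, -52, 0, 0, 0, 0, 1],
  [-16.7, -52, 0, 0, 0, 0, 1],
  [-16.7, -52, 0, 0, 0, 0, 1],
  [-16.7, -52, 0, 0, 0, 0, 1],
  [-16.7, -52, 0, 0, 0, 0, 1],
  [-16.7, -52, 0, 0, 0, 0, 1],
  [-16.7, -52, 0, 0, 0, 0, 1],
  [0, 0, 0, 0, 0, -10, 1],
  [0, 0, 0, 0, 0, -10, 1],
  [0, 0, 0, 0, 0, -10, 1],
  [0, 0, 0, 0, 0, -10, 1],
  [0, 0, 0, 0, 0, -10, 0.6],
  [0, 0, 0, 0, 0, -10, 0.6],
  [0, 0, 50, 0, 0, 0, 0.6],
  [0, 0, 50, 0, 0, 0, 0.6],
  [0, 0, 0, 0, 0, 0, 0.6],
  [0, 0, 0, 0, 0, 0, 0.6],
])

```text
time_s: 35.12
tcp_pos: [0.5128, 0.3199, 0.1216]
tcp_rot: [180.0, -0.0, 60.5]
wrist_force: [-0.0, 0.4, 1.0]
gripper_width: 0.604
```

```bash
python3 - <<'E'
from h import *
im=look("m"); plan(511.9,320.4,18,60.5)
p=im["pixels"].astype(int)
print(proj(im,[(.5119,.3204,.046),(.5119-.049*50/100,.3204-.087*50/100,.046)],True)*1.5)
E
```

```text
at [513.8 320.2 122.8] [179.9  -0.2  60.5] F [-0.1 -0.4  0.1] w 0.6 -> shift [ -1.   -1.9 104.8] len 105.0 turn 0.03619899120781156
[[380.05817335 298.30874598]
 [380.40398511 377.18205064]]
```

View pics/m.png

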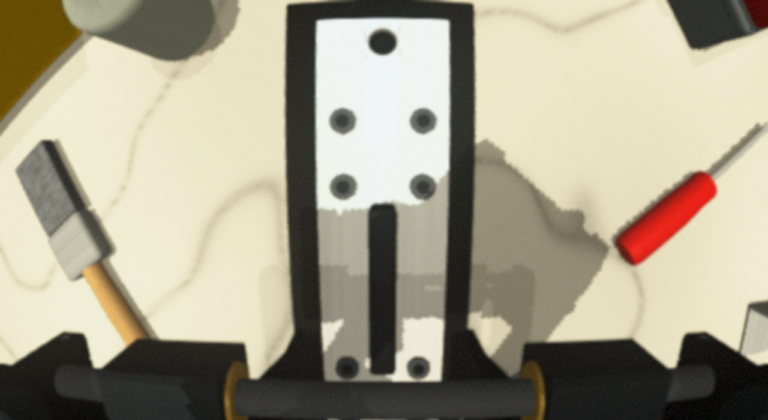

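The template lies as I left it, with its hole at (382,41) and the rib from (383,204) to (383,374). I grip and lift it.

```bash
python3 - <<'E'
from h import *
im=np.load("pics/m.npz"); h=ray(im,[(382/1.5,41.5/1.5)],.012,True)[0]*1000
a=np.radians(60.5); d=h[:2]-[511.9,320.4]; print(h.round(1),"tool x,y from old TCP",d@[np.cos(a),np.sin(a)],d@[np.sin(a),-np.cos(a)])
r=ray(im,np.array([(382.5,204),(382.5,374)])/1.5,.046,True)[:,:2]*1000-[511.9,320.4]; print(r@[np.cos(a),np.sin(a)],r@[np.sin(a),-np.cos(a)])
E
```

```text
[586.9 451.   12. ] tool x,y from old TCP 150.6337728686638 0.9527039170977076
[ 52.87262368 -47.75001336] [1.36711991 1.35822195]
```

Call:
jog_arm([
  [-0.4, -1.2, 40, 0, 0, 0, 0.6],
  [0, 0, 40, 0, 0, 0, 0.6],
  [0, 0, 20, 0, 0, 0, 0.6],
  [0, 0, 4, 0, 0, 0, 0.6],
  [0, 0, 0, 0, 0, 0, 0.1],
  [0, 0, 0, 0, 0, 0, 0.1],
  [0, 0, 0, 0, 0, 0, 0.1],
  [0, 0, 0, 0, 0, 0, 0.1],
  [0, 0, 0, 0, 0, 0, 0.1],
  [0, 0, 0, 0, 0, 0, 0.1],
  [0, 0, 0, 0, 0, 0, 0.1],
], grip_force=45)

```text
time_s: 36.55
tcp_pos: [0.5116, 0.3194, 0.0169]
tcp_rot: [180.0, -0.0, 60.5]
wrist_force: [-1.4, -1.4, 5.8]
gripper_width: 0.179
```

Call:
jog_arm([
  [0, 0, -10, 0, 0, 0, 0.1],
  [0, 0, -35, 0, 0, 0, 0.1],
  [0, 0, -40, 0, 0, 0, 0.1],
  [0, 0, -20, 0, 0, 0, 0.1],
  [0, 0, 0, 0, 0, 0, 0.1],
  [0, 0, 0, 0, 0, 0, 0.1],
])

```text
time_s: 37.3
tcp_pos: [0.5102, 0.3187, 0.1194]
tcp_rot: [-179.9, 0.2, 60.5]
wrist_force: [-0.2, -0.6, -5.6]
gripper_width: 0.175
```

Call:
jog_arm([
  [-26.8, 29.4, 0, 0, 0, 0, 0.1],
  [-26.8, 29.4, 0, 0, 0, 0, 0.1],
  [-26.8, 29.4, 0, 0, 0, 0, 0.1],
  [-26.8, 29.4, 0, 0, 0, 0, 0.1],
  [-26.8, 29.4, 0, 0, 0, 0, 0.1],
  [-26.8, 29.4, 0, 0, 0, 0, 0.1],
  [-26.8, 29.4, 0, 0, 0, 0, 0.1],
  [-26.8, 29.4, 0, 0, 0, 0, 0.1],
  [-26.8, 29.4, 0, 0, 0, 0, 0.1],
  [-26.8, 29.4, 0, 0, 0, 0, 0.1],
  [-26.8, 29.4, 0, 0, 0, 0, 0.1],
  [0, 0, 0, 0, 0, -7.5, 0.1],
  [0, 0, 0, 0, 0, -7.5, 0.1],
  [0, 0, 0, 0, 0, -7.5, 0.1],
  [0, 0, 0, 0, 0, -7.5, 0.1],
  [0, 0, 15, 0, 0, 0, 0.1],
  [0, 0, 15, 0, 0, 0, 0.1],
  [0, 0, 0, 0, 0, 0, 0.1],
  [0, 0, 0, 0, 0, 0, 0.1],
])

```text
time_s: 39.67
tcp_pos: [0.6476, -0.0965, 0.091]
tcp_rot: [-180.0, -0.0, 90.5]
wrist_force: [1.0, -0.1, -4.8]
gripper_width: 0.184
```

```bash
python3 - <<'E'
from h import *
im=look("h"); plan(648,-97,61.5,90.5)
print(proj(im,[(.6471,.053,.064),(.6471,.053,.087)],True)*1.5)
a=cv2.resize(im["pixels"],(0,0),fx=3,fy=3,interpolation=cv2.INTER_CUBIC)[:600,370:1170]
cv2.imwrite("pics/hz.png",a[:,:,::-1])
E
```

```text
at [648.  -96.6  91.8] [180.    0.   90.5] F [ 1.1 -0.6 -4.8] w 0.185 -> shift [-0.4 -0.1 30.3] len 30.0 turn -0.03428886854928237
[[382.55758334  -5.00790173]
 [382.44321148 -25.23721122]]
```

View pics/hz.png

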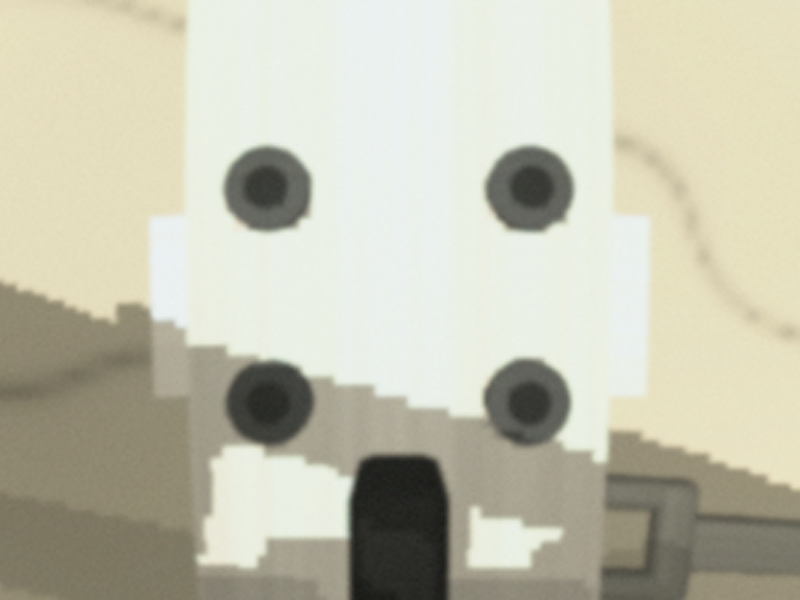

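The template is square over the jig: the blank ends show evenly on both sides (about 37 and 38 px). I lower it onto the pins.

Call:
jog_arm([
  [-0.3, 0, 8, 0, 0, 0, 0.1],
  [0, 0, 5, 0, 0, 0, 0.1],
  [0, 0, 3, 0, 0, 0, 0.1],
  [0, 0, 3, 0, 0, 0, 0.1],
  [0, 0, 2, 0, 0, 0, 0.1],
  [0, 0, 0, 0, 0, 0, 0.1],
])

```text
time_s: 40.48
tcp_pos: [0.6476, -0.0968, 0.0704]
tcp_rot: [-180.0, -0.0, 90.5]
wrist_force: [0.2, 0.1, -4.4]
gripper_width: 0.182
```

Free entry onto the pins, so I carry on down.

Call:
jog_arm([
  [0, 0, 3, 0, 0, 0, 0.1],
  [0, 0, 3, 0, 0, 0, 0.1],
  [0, 0, 2, 0, 0, 0, 0.1],
  [0, 0, 1, 0, 0, 0, 0.1],
  [0, 0, 0, 0, 0, 0, 0.1],
])

```text
time_s: 41.1
tcp_pos: [0.6477, -0.0968, 0.0614]
tcp_rot: [-180.0, -0.0, 90.5]
wrist_force: [-0.0, -0.2, -5.6]
gripper_width: 0.182
```

Call:
jog_arm([
  [0, 0, 0.8, 0, 0, 0, 0.1],
  [0, 0, 0.7, 0, 0, 0, 0.1],
  [0, 0, 0, 0, 0, 0, 0.1],
  [0, 0, 0, 0, 0, 0, 0.1],
])

```text
time_s: 41.6
tcp_pos: [0.6479, -0.0969, 0.0609]
tcp_rot: [180.0, 0.0, 90.5]
wrist_force: [-4.3, 1.2, 5.1]
gripper_width: 0.185
```

Contact came at z ≈ 61 mm, where home was expected. I release and go above the isolator, checking the template by numbers on the way.

Call:
jog_arm([
  [0, 0, 0, 0, 0, 0, 0.6],
  [0, 0, 0, 0, 0, 0, 0.6],
  [0, 0, 0, 0, 0, 0, 0.6],
  [0, 0, -50, 0, 0, 0, 0.6],
  [0, 0, -55, 0, 0, 0, 1],
  [0, 0, -55, 0, 0, 0, 1],
  [0, 0, -30, 0, 0, 0, 1],
  [0, 0, 0, 0, 0, 0, 1],
  [0, 0, 0, 0, 0, 0, 1],
])

```text
time_s: 42.72
tcp_pos: [0.6471, -0.0967, 0.2484]
tcp_rot: [-179.9, -0.0, 90.5]
wrist_force: [-0.2, -0.5, -0.3]
gripper_width: 0.983
```

```bash
python3 - <<'E'
from h import *
im=look("f1"); plan(461.3,-381.3,81,160.4)
w=np.load("pics/w2.npz") if 0 else None
p=im["pixels"].astype(int)
for c in blobs(p.sum(2)<130,100,8000):
    if c[:,1].max()<225: print("rib",c.mean(0)*1.5,c.min(0)*1.5,c.max(0)*1.5,*rect(ray(im,c,.09,True)))
g=cv2.cvtColor(cv2.resize(im["pixels"],(0,0),fx=4,fy=4,interpolation=cv2.INTER_CUBIC),cv2.COLOR_RGB2GRAY)
u,v=(proj(im,[(.6471,.053,.06)],True)[0]*4).astype(int); w=g[max(v-60,0):v+60,u-60:u+60]
c=cv2.HoughCircles(cv2.GaussianBlur(w,(7,7),0),cv2.HOUGH_GRADIENT_ALT,1,15,param1=60,param2=.4,minRadius=12,maxRadius=45)
for k in ([] if c is None else c[0]): print("pin circle",(k[:2]+[u-60,max(v-60,0)])/4,k[2]/4,(ray(im,[(k[:2]+[u-60,max(v-60,0)])/4],.056,True)*1000).round(1))
t=(p.min(2)>135)|((p[:,:,2]>p[:,:,0]-12)&(p.sum(2)>330))
for z in (.056,):
  for c in blobs(t,1500,30000): print("light",*rect(ray(im,c,z,True)),c.min(0),c.max(0))
E
```

```text
at [646.8 -96.6 247.7] [-1.798e+02 -1.000e-01  9.050e+01] F [-0.4 -0.3 -0.8] w 0.987 -> shift [-283.3 -187.4  167. ] len 378.0 turn -69.90750615245742
rib [385.18716578 257.61497326] [376.5 193.5] [393.  322.5] [648.9 -94.5] 98.5 12.5 90.8
pin circle [257.  45.] 7.1731215 [[648.3  53.6  56. ]]
light [ 655.9 -286.5] 284.7 65.7 1.5 [166 278] [353 314]
light [ 480.7 -125.5] 547.1 318.5 168.1 [ 0 59] [326 254]
```

The rib matches the starting image (rows 193 to 322, length 98.5 mm at z = 90 mm), so the template is home. On to the handle.

Call:
jog_arm([
  [-47.2, -31.3, 0, 0, 0, 0, 1],
  [-47.2, -31.3, 0, 0, 0, 0, 1],
  [-47.2, -31.3, 0, 0, 0, 0, 1],
  [-47.2, -31.3, 0, 0, 0, 0, 1],
  [-47.2, -31.3, 0, 0, 0, 0, 1],
  [-47.2, -31.3, 0, 0, 0, 0, 1],
  [0, 0, 0, 0, 0, -10, 1],
  [0, 0, 0, 0, 0, -10, 1],
  [0, 0, 0, 0, 0, -10, 1],
  [0, 0, 0, 0, 0, -10, 1],
  [0, 0, 0, 0, 0, -10, 1],
  [0, 0, 0, 0, 0, -10, 1],
  [0, 0, 0, 0, 0, -10, 1],
  [0, 0, 20, 0, 0, 0, 0.7],
  [0, 0, 0, 0, 0, 0, 0.7],
  [0, 0, 0, 0, 0, 0, 0.6],
])

```text
time_s: 44.78
tcp_pos: [0.462, -0.3813, 0.2289]
tcp_rot: [179.9, -0.1, 160.4]
wrist_force: [0.1, 0.7, -0.1]
gripper_width: 0.741
```

```bash
python3 - <<'E'
from h import *
im=look("i"); plan(461.3,-381.3,81,160.4)
E
```

```text
at [ 462.3 -381.6  229.6] [180.   -0.  160.4] F [-0.7 -0.3  0.4] w 0.699 -> shift [ 9.000e-01 -1.000e-01  1.486e+02] len 149.0 turn 0.007777952958576861
```

Call:
jog_arm([
  [0.5, 0, 50, 0, 0, 0, 0.6],
  [0, 0, 50, 0, 0, 0, 0.6],
  [0, 0, 35, 0, 0, 0, 0.6],
  [0, 0, 12, 0, 0, 0, 0.6],
  [0, 0, 0, 0, 0, 0, 0.6],
  [0, 0, 0, 0, 0, 0, 0.1],
  [0, 0, 0, 0, 0, 0, 0.1],
  [0, 0, 0, 0, 0, 0, 0.1],
  [0, 0, 0, 0, 0, 0, 0.1],
  [0, 0, 0, 0, 0, 0, 0.1],
  [0, 0, 0, 0, 0, 0, 0.1],
], grip_force=12)

```text
time_s: 46.2
tcp_pos: [0.4619, -0.382, 0.0834]
tcp_rot: [-180.0, 0.0, 160.5]
wrist_force: [-1.3, -1.8, 1.7]
gripper_width: 0.185
```

Gripped the bar with little side force. I turn it clockwise to on.

Call:
jog_arm([
  [0, 0, 0, 0, 0, 8, 0.1],
  [0, 0, 0, 0, 0, 8, 0.1],
  [0, 0, 0, 0, 0, 8, 0.1],
  [0, 0, 0, 0, 0, 8, 0.1],
  [0, 0, 0, 0, 0, 8, 0.1],
  [0, 0, 0, 0, 0, 8, 0.1],
  [0, 0, 0, 0, 0, 8, 0.1],
  [0, 0, 0, 0, 0, 3, 0.1],
  [0, 0, 0, 0, 0, 0, 0.1],
])

```text
time_s: 47.32
tcp_pos: [0.4621, -0.3817, 0.0833]
tcp_rot: [180.0, 0.0, 101.5]
wrist_force: [-0.4, -0.6, 2.2]
gripper_width: 0.183
```

Call:
jog_arm([
  [0, 0, 0, 0, 0, 0, 0.6],
  [0, 0, 0, 0, 0, 0, 0.6],
  [0, 0, 0, 0, 0, 0, 0.6],
  [0, 0, -50, 0, 0, 0, 0.6],
  [0, 0, -60, 0, 0, 0, 1],
  [0, 0, -60, 0, 0, 0, 1],
  [0, 0, -10, 0, 0, 0, 1],
  [0, 0, 0, 0, 0, 0, 1],
  [0, 0, 0, 0, 0, 0, 1],
])

```text
time_s: 48.45
tcp_pos: [0.4611, -0.3806, 0.2604]
tcp_rot: [-179.9, -0.2, 101.5]
wrist_force: [-1.1, -0.6, -0.0]
gripper_width: 0.987
```

```bash
python3 - <<'E'
from h import *
im=look("e"); s=bot.state(); print(s["tcp_pos"],s["tcp_rot"],s["wrist_force"])
# handle direction: dark pixels at bar height around the axis, beyond the disc radius
def hd(im,fish,lab):
    d=np.argwhere(im["pixels"].astype(int).sum(2)<150)[:,::-1]
    q=ray(im,d,.1,fish)[:,:2]*1000-[462,-381]; r=np.hypot(*q.T)
    k=(r>36)&(r<52); a=np.degrees(np.arctan2(q[k,1],q[k,0])); print(lab,np.histogram(a,bins=np.arange(-180,181,20)))
hd(im,True,"wrist end"); hd(np.load("pics/w1.npz"),True,"") if 0 else None
hd(dict(np.load("pics/i.npz")),True,"wrist off")
t=shot("top"); hd(t,False,"top")
E
```

```text
[ 0.46104636 -0.38056094  0.26023486] [-179.86913314   -0.21862595  101.49481599] [-0.88967464  0.16871348 -0.19185734]
wrist end (array([ 0,  0,  0,  0, 33, 49,  0,  0, 85, 37,  0,  0,  0,  0,  0,  0,  0,
        0]), array([-180, -160, -140, -120, -100,  -80,  -60,  -40,  -20,    0,   20,
         40,   60,   80,  100,  120,  140,  160,  180]))
wrist off (array([ 0,  0,  0,  0,  0,  0,  0, 61, 63,  0,  0,  0,  0,  0,  0,  0,  0,
        0]), array([-180, -160, -140, -120, -100,  -80,  -60,  -40,  -20,    0,   20,
         40,   60,   80,  100,  120,  140,  160,  180]))
top (array([24, 27, 26, 25, 25, 12,  0,  0,  5, 16,  0,  0,  0,  0,  0,  0,  0,
        0]), array([-180, -160, -140, -120, -100,  -80,  -60,  -40,  -20,    0,   20,
         40,   60,   80,  100,  120,  140,  160,  180]))
```

The handle is back at about -80°, its starting on direction, and the gripper is clear. I hand in.

```bash
python3 -c "
from rig import bot
print(bot.sign_off())"
```

```text
the job is handed in; nothing more can be done
None
```

I completed every step in order and handed the job in at about 48.5 s on the robot's clock. `sign_off()` gives no verdict, so the results below are my own checks.

- **Isolator off:** I gripped the handle bar and turned it. A close-up from the top camera showed it pointing at the off dot.
- **Template to mat:** I lifted it off the jig, laid it flat on the mat and let go. It had not moved when I came back for it.
- **Blanks:** Only two were on the bench. They went on stations 0 and 2, and a close-up showed pins through all four holes with both blanks looking level. The second blank met a light side force of about 4 N just as it reached the bottom. I did not measure seated height separately from the tool height at contact, which matched.
- **Template home:** It went down over the pins with no side force and bottomed out at the expected height. From the same viewpoint, its rib fills the same image rows as at the start.
- **Isolator on:** I turned the handle back by gripping the bar. A check on the last wrist image put it at about -80°, its starting on direction.

**Checks that disagreed:**
- The top camera put the jig about 4 mm nearer the robot in x than the wrist camera did. I used the wrist camera, which the grips supported to about 1 mm.
- The top-camera check of the final handle angle was unusable because the arm was in view.

The 16 allowed pictures were used before the last template and handle checks, so those rest on numbers only. I did not check the bystanders again at the end, but no move passed close to one.

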